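# Unhook the drained dip basket and stand it on the counting scale

### The arm

A 6-joint arm with a two-finger parallel gripper is mounted at the origin on the work surface. World frame = base frame: x ahead of the robot, y to its left, z up, the work surface at z = 0. Lengths are in mm, angles in rad, forces in N, time in s.
With the tool pointing down it reaches from about 275 to 1000 mm from the base axis. Payload 8.4 kg.
Tool frame: the origin (TCP) lies midway between the tips of the shut fingers; the grasp point (between the pads) lies r.grasp_offset behind it (r.grasp_offset is the distance from the TCP to the grasp point, in mm); z points along the fingers, y is the direction in which the jaws open and shut (so a half turn about z gives the same grasp; the last joint's range is limited). The gripper opens to 85 mm and grips with 20 to 120 N. Pads are 22 mm wide; open, the fingers measure 114 mm over their backs; the gripper's body (76 mm by 85 mm) begins 54 mm behind the grasp point. The pads swing forward as they close: fully open they stand 13 mm farther back than shut.
Start: joints at [-1.287, 0.353, 1.633, -0, 1.155, -0.002], TCP at [176.202, -599.65, 204.981] pointing down, gripper open.
Joint ranges: [-2.63, 2.63], [-0.92, 2.1], [0.06, 2.66], [-1.3, 4.44], [0, 2.69], [-3.02, 3.02]. Speed limits (rad/s): [2.22, 2.22, 2.79, 3.14, 3.14, 3.14].

### API

Orientations are given as [roll, pitch, yaw] about the fixed x, y, z axes, in that order (R = Rz(yaw) Ry(pitch) Rx(roll)).
In Python, from rig import r gives the robot as it stands.
- The arm moves only by the tool jog_arm, never from a script. Its argument "series" is a list that holds one entry, the list of rows, each a list of 7 numbers: the shift along the tool's x, y, z in cm, then the turn, a rotation vector about the tool's x, y, z in degrees, then the finger opening in cm, from 0 to 8.54. A call has 1 to 5 rows; each row is the pose to reach, as a shift and turn from the pose commanded when the call began, along the tool's axes at that moment; what a row does not reach only later rows make up. A row lasts 1/8 s, in which the tool goes at most 62.5 mm and 10.7 degrees, less where a joint would pass 70% of its speed; a pose out of reach is approached as far as the arm can. A call with a gripper value outside its range is refused whole. The fingers move at their own pace and stop on an object; "newtons" is the grip in N (left out, the last holds). Time passes only in rows, so rows that repeat a pose let the fingers close. It gives the time, the measured TCP pose, the force and the opening at its end, in the units of the state.
- r.sense(): the state, without advancing time (a new reading comes with each control period).
- r.grab_frame(name): name is "side" or "top"; returns the picture (400x640x3 uint8, red, green, blue); there is no depth.
- r.calibration(name): a dict with "mtx" (3x3 intrinsics, pixels), "origin" and "attitude" of the camera in the world. Camera axes: x right, y down, z forward; pixel columns grow to the right and rows downward; lengths in mm; the calibration is good to about 2 mm. A picture is of the moment at which its call begins. calibration takes no time and is no camera call.
- r.sign_off(): hands the job in, once; it reports no verdict.
The state is a dict: "clock": time; "qpos": joint angles; "qvel": joint speeds; "joint_efforts": joint torques, N m; "eef_pos": TCP position; "tcp_rot": TCP orientation; "contact_force": force on the tool from outside, world axes, zero at the start; "wrist_torque": the same for the moment, N m; "opening": opening from 0.0 (shut) to 1.0 (fully open).
Only numpy, scipy, OpenCV 4.12 (cv2) and the standard library are available. Lean on these libraries where they do the work, as an engineer would, in place of code of your own. Each camera call takes 0.05 s, during which the arm holds its last target.

### The job

The dip basket of six bone coat buttons has drained on its stand: work its eye off the barbed hook (lift it, swing its foot out, and bring it over the barb without wrenching the stand) and set it down gently, upright and in the middle of the counting scale's pan, free of the gripper, with all six buttons still in it. Leave the other things on the bench where they are.

Things in the scene. Friction and masses are not known exactly. Their poses are not given: they have to be found in the camera images.
- basket_eye (a point): Centre of the eye (18 wide, 22 tall) in the upright lug of the blue dip basket. Lug: plate 8 thick (x), 36 wide (y), 40 tall; 6 mm bar above the eye, 9 mm beside, 12 below, then a rigid bail down to the cup. Pinch its two side edges, 36 mm apart. x: through the eye along the rod, towards the barb; y: across the lug; z: basket's up. Eye centre 115 mm above the foot; lug top 17 mm above it.
- basket_floor (a point): Centre of the basket's inner floor, 3 mm above the underside of its foot, 112 mm below the eye's centre; axes as basket_eye. The cup is a perforated round blue cup, 83 mm across the foot, 95 mm over the bail arms, 38 mm tall, one rigid piece with bail and lug; 0.08 to 0.15 kg plus six loose buttons of 10 g.
- drain_stand: Steel drain stand, fixed. Origin: foot of its round 14 mm post, on the bench; z up; +x points along the hook rod. Drip tray 175 x 125 mm, 14 mm deep, 32 mm behind to 143 mm ahead of the post. The basket hangs with the top of its eye on the level rod, 48 to 58 mm from the post. Nothing on the stand is higher than 188 mm. Hanging straight, the eye is too short to pass the hook's upturned end.
- rod_collar (a point): Where the level rod (5 mm thick, axis 160 mm up) leaves the 22 mm thick collar, 12 mm from the post's axis; axes as drain_stand. At its bend the rod turns up and out: 25 mm up, 10 mm further along x; from that tip a barb 4 mm thick points back: 6 mm to -x, 3 mm down. The bend is 90 to 135 mm from the post's axis, set by a thumbscrew, NOT reported: look, or slide the eye out till it meets the end.
- collar_screw (a point): Brass thumbscrew on the collar's side. Fit of eye on hook: with the rod at mid-height of the upright eye, the lug stops against the upturned end its centre 2.5 mm short of the bend. With the foot swung out (away from the post) by 40 degrees it comes off with 3 mm to spare if the eye's centre goes from 4.5 mm short of the bend to 4.5 mm past and 15 mm above it, then on out and up at 50 degrees; under 15 degrees it jams.
- pan_center (a point): Centre of the top face of the counting scale's steel pan, 70 mm above the bench. The pan is 180 mm (x) by 184 mm (y), flat, its middle 4 mm in +x of this point; the white scale (230 x 200 mm) is fixed. Its display is on its -x side.
- slate: Grey slate sharpening stone, 60 x 200 x 25 mm, loose; origin under its centre, long along y. To be left alone.
- mortar: White ceramic mortar, 110 mm across, 75 mm tall, loose; origin under its centre. To be left alone.
- toggle: Turned ivory-coloured bone toggle, 54 mm long (along x), 17 mm thick, loose; origin under its centre. To be left alone.
- brush: Small bench brush lying along its x, loose. To be left alone.
- oil_bottle: Amber oil bottle, 56 mm across, 130 mm tall, loose; origin under its centre. To be left alone.
- button1_center (a point): Centre of one of the six loose ivory bone coat buttons in the basket (34 mm across, 6 mm thick, 10 g; two layers of three).
- button2_center (a point): Centre of one of the six loose ivory bone coat buttons in the basket (34 mm across, 6 mm thick, 10 g; two layers of three).
- button3_center (a point): Centre of one of the six loose ivory bone coat buttons in the basket (34 mm across, 6 mm thick, 10 g; two layers of three).
- button4_center (a point): Centre of one of the six loose ivory bone coat buttons in the basket (34 mm across, 6 mm thick, 10 g; two layers of three).
- button5_center (a point): Centre of one of the six loose ivory bone coat buttons in the basket (34 mm across, 6 mm thick, 10 g; two layers of three).
- button6_center (a point): Centre of one of the six loose ivory bone coat buttons in the basket (34 mm across, 6 mm thick, 10 g; two layers of three).
There are look-alikes about, which are no part of the job. Leave any black or red look-alike of the part that bears button6_center alone.

How it is judged (in metres and radians):
On the way:
1. The basket's eye is off the hook and clear above it, with the six buttons still in the basket ((z of basket_eye in the frame of drain_stand above 0.2 m or x of basket_eye in the frame of drain_stand above 0.175 m) and distance between each of button1_center, button2_center, button3_center, button4_center, button5_center, button6_center and basket_floor below 0.045 m), for 0.1 s.
At the end, for the whole second after the job is handed in: The basket stands upright (within 4.5 degrees) and at rest on the scale's pan, its centre within 35 mm of the pan's centre, its foot on the pan (eye 110 to 120 mm above it), with all six buttons inside it (horizontal distance between basket_eye and pan_center below 0.035 m and z of basket_eye in the frame of pan_center between 0.11 and 0.12 m and angle between basket_eye's own z axis and vertical below 0.08 rad and linear speed of dip_basket below 0.02 m/s and distance between each of button1_center, button2_center, button3_center, button4_center, button5_center, button6_center and basket_floor below 0.045 m); the robot touches nothing.
It fails at once if One of the other things on the bench (slate stone, mortar, toggle, brush, oil bottle) is moved more than 30 mm (distance of any of slate, mortar, toggle, brush, oil_bottle from where it was at the start of the episode above 0.03 m).
It fails at once if The basket is wrenched against the hook or stand with more than 35 N (contact force between dip_basket and drain_stand above 35 N).
It fails at once if The basket is banged down on the scale with more than 40 N (contact force between dip_basket and counting_scale above 40 N).
It also fails if it takes over 58 s, if anything falls off the work surface, if the arm or the gripper's body presses on something with over 40 N, if the wrist force passes 120 N, or if a joint passes its speed limit or range.

## Working session

There is one attempt and no reset: what is moved stays moved. The work goes in short steps, Python scripts to look and compute and a tool call to move; the robot and the scene stay as the last step left them, time stands still between calls to the robot, and variables do not carry over. Pictures are saved under pics/ and viewed, and the job is handed in when it is done.

Besides the shell and the picture viewer there is one more tool, called after "Request:" by a JSON object that holds its "name" and its "arguments". jog_arm: Moves the arm, as the interface text tells. Its arguments: {"type":"object","properties":{"series":{"type":"array","items":{"type":"array","items":{"type":"array","items":{"type":"number"}}}},"newtons":{"type":"number"}},"required":["series"]}

```bash
mkdir -p pics; ls; python3 - <<'E'
from rig import r
import cv2,numpy as np
print(r.sense()); print(r.grasp_offset)
for n in ["side","top"]:
    cv2.imwrite(f"pics/{n}0.png",r.grab_frame(n)[:,:,::-1])
    c=r.calibration(n);print(n,c)
E
```

```text
pics
{'clock': 0.0, 'qpos': array([-1.28742369e+00,  3.53650163e-01,  1.63417252e+00, -1.62759190e-05,
        1.15518068e+00, -2.43335453e-03]), 'qvel': array([ 0.00071067, -0.00065137,  0.00011261, -0.00048353,  0.00159707,
        0.00110663]), 'joint_efforts': array([-2.53858881e-03, -6.05248547e+01, -3.42067802e+01, -2.12306991e-04,
        9.31449904e-03,  1.36808470e-05]), 'eef_pos': array([ 176.03340264, -599.14555716,  204.24402257]), 'tcp_rot': array([-3.14018192e+00,  1.14482579e-05,  2.85812584e-01]), 'contact_force': array([-1.37121892, -0.17410195, -0.64043381]), 'wrist_torque': array([ 0.04590403, -0.02275293, -0.03351587]), 'opening': 1.0011418189638448}
18.700000000000003
side {'mtx': array([[402.70510372,   0.        , 315.20902193],
       [  0.        , 402.70510372, 203.08439514],
       [  0.        ,   0.        ,   1.        ]]), 'origin': array([177.9632355 , 795.67492017, 679.68058805]), 'attitude': array([-2.11872180e+00, -2.64636441e-03, -2.72503524e+00])}
top {'mtx': array([[480.00190077,   0.        , 319.52782739],
       [  0.        , 480.00190077, 194.63987742],
       [  0.        ,   0.        ,   1.        ]]), 'origin': array([ 417.8901013 ,  -20.60585553, 1132.64816684]), 'attitude': array([-3.00932634, -0.01712451, -1.56874749])}
```

View pics/side0.png

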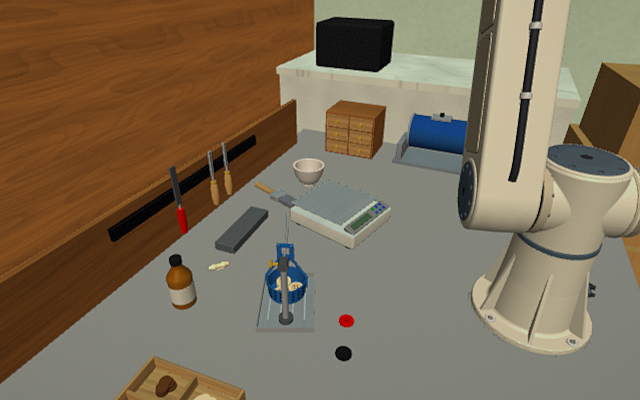

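View pics/top0.png

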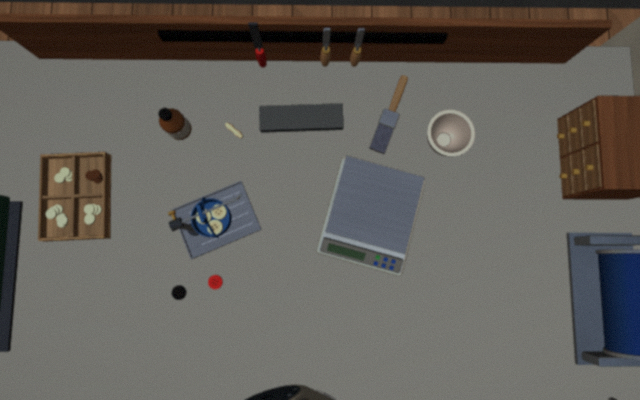

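```bash
cat > h.py <<'E'
import numpy as np,cv2
from scipy.spatial.transform import Rotation as Ro
from rig import r
def cam(n):
    c=r.calibration(n); return c['mtx'],np.array(c['origin']),Ro.from_euler('xyz',c['attitude']).as_matrix()
def proj(n,P):
    K,o,R=cam(n); p=(np.atleast_2d(P)-o)@R; q=p@K.T; return q[:,:2]/q[:,2:]
def ray(n,uv):
    K,o,R=cam(n); d=R@np.linalg.solve(K,[uv[0],uv[1],1]); return o,d
def atz(n,uv,z):
    o,d=ray(n,uv); return o+d*(z-o[2])/d[2]
def tri(a,b):
    o1,d1=ray('side',a);o2,d2=ray('top',b)
    A=np.c_[d1,-d2];t=np.linalg.lstsq(A,o2-o1,rcond=None)[0]
    p,q=o1+d1*t[0],o2+d2*t[1]; return (p+q)/2,np.linalg.norm(p-q)
E
python3 - <<'E'
import cv2
from h import *
a=cv2.imread('pics/top0.png');cv2.imwrite('pics/t_st.png',cv2.resize(a[170:270,150:300],None,fx=5,fy=5,interpolation=cv2.INTER_CUBIC))
cv2.imwrite('pics/t_sc.png',cv2.resize(a[145:285,300:440],None,fx=4,fy=4,interpolation=cv2.INTER_CUBIC))
a=cv2.imread('pics/side0.png');cv2.imwrite('pics/s_st.png',cv2.resize(a[205:335,230:350],None,fx=4.6,fy=4.6,interpolation=cv2.INTER_CUBIC))
E
```

```text
(no output)
```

View pics/t_st.png

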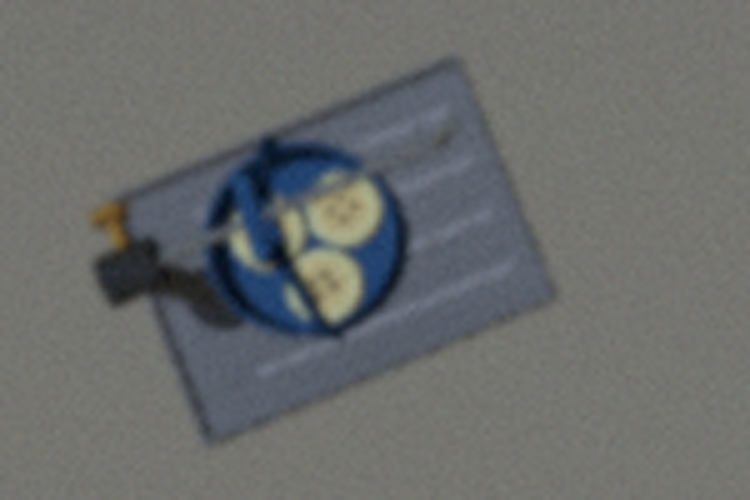

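View pics/s_st.png

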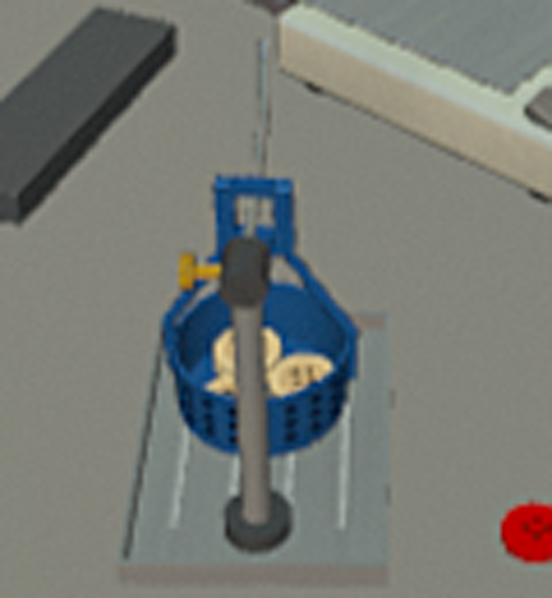

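View pics/t_sc.png

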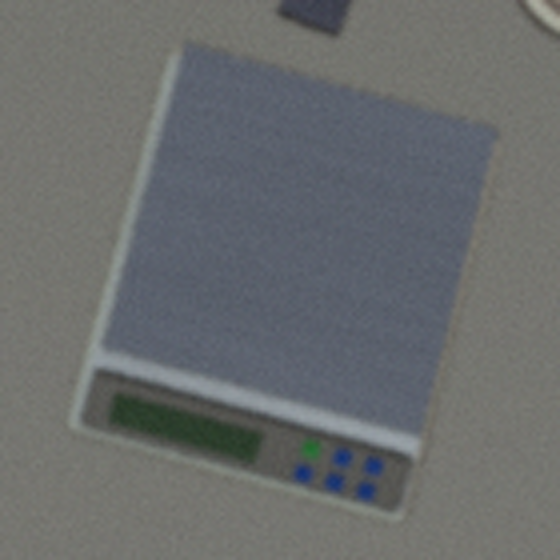

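```bash
cat > fit.py <<'E'
from h import *
from scipy.optimize import least_squares
T=lambda u,v:(150+u/5-.4,170+v/5-.4)
S=lambda u,v:(230+u/4.6-.4,205+v/4.6-.4)
C=lambda u,v:(300+u/4-.4,145+v/4-.4)
def W(p,L):
    c,s=np.cos(p[2]),np.sin(p[2]);L=np.array(L,float);return np.c_[p[0]+c*L[:,0]-s*L[:,1],p[1]+s*L[:,0]+c*L[:,1],L[:,2]]
# stand: [x,y,yaw,bend]
top=[(T(455,57),(143,62.5,14)),(T(552,297),(143,-62.5,14)),(T(210,440),(-32,-62.5,14)),(T(115,203),(-32,62.5,14))]
side=[(S(122,567),(-32,62.5,14)),(S(388,570),(-32,-62.5,14)),(S(388,315),(143,-62.5,14))]
def res(p,full=False):
    t=list(top)+[(T(445,138),(p[3]+8,0,186))]; s=list(side)+[(S(263,40),(p[3]+10,0,187))]
    e=np.r_[proj('top',W(p,[b for a,b in t]))-[a for a,b in t],proj('side',W(p,[b for a,b in s]))-[a for a,b in s]]
    return e if full else e.ravel()
p0=atz('top',T(130,272),160)
f=least_squares(res,[p0[0],p0[1],-1.1,110],loss='soft_l1')
print('stand',f.x,np.degrees(f.x[2]));print(res(f.x,True).round(1).tolist())
print('tip top', W(f.x,[(0,0,170)]), atz('top',T(130,272),172),atz('top',T(445,138),186))
st=f.x
def L(w): d=np.array(w)[:2]-st[:2];c,s=np.cos(st[2]),np.sin(st[2]);return np.array([c*d[0]+s*d[1],-s*d[0]+c*d[1],w[2]])
print('collar local',L(atz('top',T(130,272),165)),'tip',L(atz('top',T(445,138),186)))
for a,b in [((215,178),(240,172)),((293,180),(280,255))]:
    w,e=tri(S(*a),T(*b));print('lug',w,L(w),e)
for x in (50,53,56):
    for c in [(x,18,168.5),(x,-18,168.5)]:
        w=W(st,[c]);print(x,((proj('top',w)-[150,170]+.4)*5).round(),((proj('side',w)-[230,205]+.4)*4.6).round())
pc=[(C(185,44),(94,92,70)),(C(497,130),(94,-92,70)),(C(425,435),(-86,-92,70)),(C(103,350),(-86,92,70))]
g=least_squares(lambda p:(proj('top',W(p,[b for a,b in pc]))-[a for a,b in pc]).ravel(),[420,-140,-.2])
print('pan',g.x,np.degrees(g.x[2]),g.fun.round(1))
E
python3 fit.py
```

```text
stand [485.30057727 253.43715283  -1.16049895 132.34233568] -66.49169174974926
[[-0.3, -0.5], [0.6, 0.3], [-1.5, 1.8], [-2.1, -0.5], [-0.4, -1.6], [-0.7, -0.8], [0.7, -1.1], [1.3, -1.0], [0.9, 0.1]]
tip top [[485.30057727 253.43715283 170.        ]] [485.48633586 249.9327958  172.        ] [538.07152446 123.90434964 186.        ]
collar local [1.67634171e+00 1.05262932e-02 1.65000000e+02] tip [139.83125444  -3.27723236 186.        ]
lug [525.89196725 208.66231458 167.17284654] [ 57.24980375  19.36251667 167.17284654] 0.8749659357919282
lug [493.42481534 192.3871298  164.63532152] [ 59.22362078 -16.90181345 164.63532152] 0.8119800361096641
50 [[224. 183.]] [[215. 185.]]
50 [[257. 265.]] [[295. 186.]]
53 [[231. 180.]] [[216. 181.]]
53 [[264. 262.]] [[295. 182.]]
56 [[238. 177.]] [[217. 177.]]
56 [[271. 259.]] [[296. 178.]]
pan [ 5.34742731e+02 -1.61995355e+02 -2.59896514e-01] -14.890973373735955 [-0.3 -0.3  0.7 -0.8 -0.1  0.7 -0.3  0.2]
```

```bash
cat >> h.py <<'E'
ST=[485.3,253.4,np.radians(-66.5)]
def RT(yaw_deg,th=0): # tool down at yaw, then turned th deg about tool y
    return Ro.from_euler('xyz',[180,0,yaw_deg],degrees=True)*Ro.from_rotvec([0,np.radians(th),0])
def stw(x,y,z):
    c,s=np.cos(ST[2]),np.sin(ST[2]);return np.array([ST[0]+c*x-s*y,ST[1]+s*x+c*y,z])
def rows(p0,R0,p1,R1,n):
    d=R0.inv().apply(np.array(p1)-p0)/10; v=np.degrees((R0.inv()*R1).as_rotvec())
    print('dist',np.linalg.norm(d)*10,'ang',np.linalg.norm(v))
    for k in range(1,n+1): print((d*k/n).round(2).tolist(),(v*k/n).round(1).tolist())
def cur():
    s=r.sense();return np.array(s['eef_pos']),Ro.from_euler('xyz',s['tcp_rot'])
E
python3 - <<'E'
from h import *
p=np.array([176.2,-599.65,204.98]);R=Ro.from_euler('xyz',[-np.pi,0,.2858])
rows(p,R,[420,-350,290],RT(65),5)
print(stw(56,0,250))
E
```

```text
dist 359.15451117868474 ang 48.62486621516107
[6.09, -3.42, -1.7] [-0.0, -0.0, -9.7]
[12.17, -6.83, -3.4] [-0.0, -0.0, -19.4]
[18.26, -10.25, -5.1] [-0.0, -0.0, -29.2]
[24.34, -13.66, -6.8] [-0.0, -0.0, -38.9]
[30.43, -17.08, -8.5] [-0.0, -0.0, -48.6]
[507.62994786 202.04463583 250.        ]
```

Request:
{"name": "jog_arm", "arguments": {"series": [[[5,-2.8,-1.5,0,0,-8,8.5],[10,-5.6,-3,0,0,-16,8.5],[15,-8.4,-4.5,0,0,-24,8.5],[20,-11.2,-6,0,0,-32,8.5],[25,-14,-7.5,0,0,-40,8.5]]]}}

```text
clock: 0.72
eef_pos: [377.5, -393.3, 280.3]
tcp_rot: [-3.141, -0.0, 0.988]
contact_force: [1.4, -0.8, 1.0]
opening: 0.996
```

```bash
python3 - <<'E'
from h import *
p,R=cur();print(p,r.sense()['tcp_rot'],r.sense()['qpos'])
rows(p,R,[500,-80,290],RT(90),5)
E
```

```text
[ 377.51802506 -393.25161036  280.27328985] [-3.14135250e+00 -9.96798851e-05  9.88369835e-01] [-8.08589098e-01  1.62321549e-01  1.71595226e+00  4.54169750e-05
  1.26357523e+00 -2.26176358e-01]
dist 336.48627678781503 ang 33.3705824244379
[6.58, -1.4, -0.19] [-0.0, -0.0, -6.7]
[13.16, -2.8, -0.39] [-0.0, -0.0, -13.3]
[19.74, -4.2, -0.58] [-0.0, -0.0, -20.0]
[26.32, -5.6, -0.77] [-0.0, -0.0, -26.7]
[32.9, -7.0, -0.97] [-0.0, -0.0, -33.4]
```

Request:
{"name": "jog_arm", "arguments": {"series": [[[6,-1.3,-0.2,0,0,-6.5,8.5],[12,-2.6,-0.4,0,0,-13,8.5],[18,-3.9,-0.6,0,0,-19.5,8.5],[24,-5.2,-0.8,0,0,-26,8.5],[30,-6.5,-1,0,0,-32.5,8.5]]]}}

```text
clock: 1.35
eef_pos: [488.9, -107.1, 290.0]
tcp_rot: [3.142, 0.0, 1.555]
contact_force: [0.7, -0.4, 0.1]
opening: 0.994
```

```bash
python3 - <<'E'
from h import *
p,R=cur();print(p,r.sense()['tcp_rot'],r.sense()['qpos'])
rows(p,R,stw(56,0,260),RT(113.5),5)
E
```

```text
[ 488.86272225 -107.08791684  289.97900369] [3.14151880e+00 4.03156399e-05 1.55484926e+00] [-2.18628059e-01  7.96523276e-02  1.78973100e+00 -2.57652050e-05
  1.27212888e+00 -2.02673417e-01]
dist 311.1492962221815 ang 24.41369980064454
[6.19, 0.28, 0.6] [0.0, 0.0, -4.9]
[12.38, 0.55, 1.2] [0.0, 0.0, -9.8]
[18.56, 0.83, 1.8] [0.0, 0.0, -14.6]
[24.75, 1.11, 2.4] [0.0, 0.0, -19.5]
[30.94, 1.38, 3.0] [0.0, 0.0, -24.4]
```

Request:
{"name": "jog_arm", "arguments": {"series": [[[6.2,0.3,0.6,0,0,-4.9,8.5],[12.4,0.6,1.2,0,0,-9.8,8.5],[18.6,0.8,1.8,0,0,-14.7,8.5],[24.8,1.1,2.4,0,0,-19.6,8.5],[31,1.4,3,0,0,-24.4,8.5]]]}}

```text
clock: 1.98
eef_pos: [508.3, 202.7, 259.7]
tcp_rot: [-3.142, 0.0, 1.98]
contact_force: [1.1, -0.1, 0.8]
opening: 0.993
```

```bash
python3 - <<'E'
from h import *
p,R=cur();print(p,r.sense()['tcp_rot'],r.sense()['qpos'])
rows(p,R,stw(56,0,138),RT(113.5),5)
for n in ["side","top"]:
    cv2.imwrite(f"pics/{n}1.png",r.grab_frame(n)[:,:,::-1])
a=cv2.imread('pics/side1.png')[150:350,200:400];b=cv2.imread('pics/top1.png')[120:320,120:320]
cv2.imwrite('pics/c1.png',np.hstack([cv2.resize(a,(400,400)),cv2.resize(b,(400,400))]))
print(proj('side',stw(56,0,151.5)))
E
```

```text
[508.34527469 202.65325159 259.67291453] [-3.14153624e+00  1.57178153e-04  1.98001526e+00] [ 3.76710617e-01  1.81946399e-01  1.73795424e+00 -1.69127534e-04
  1.22174329e+00 -3.24504635e-02]
dist 121.67653938411165 ang 0.054331678718101274
[-0.01, -0.02, 2.43] [-0.0, 0.0, -0.0]
[-0.01, -0.04, 4.87] [-0.0, 0.0, -0.0]
[-0.02, -0.05, 7.3] [-0.0, 0.0, -0.0]
[-0.02, -0.07, 9.73] [-0.0, 0.0, -0.0]
[-0.03, -0.09, 12.17] [-0.0, 0.0, -0.1]
[[285.59257208 249.59856329]]
```

View pics/c1.png

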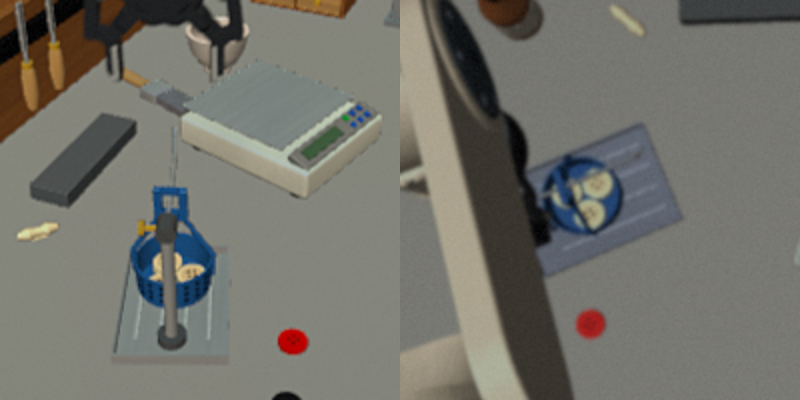

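```bash
python3 - <<'E'
from h import *
p,R=cur()
for y in(-45,45): print((proj('side',p+R.apply([0,y,-12]))-[200,150])*2,(proj('top',p+R.apply([0,y,-12]))-[120,120])*2)
E
```

```text
[[210.66548782 104.46860419]] [[149.35854935 221.14060125]]
[[118.6205385  104.12352736]] [[112.54794955 129.67711908]]
```

```bash
python3 - <<'E'
from h import *
a=cv2.imread('pics/side1.png')[130:270,230:350]
for y in(-50,50):
    p,R=cur();q=proj('side',p+R.apply([0,y,-13]))[0]-[230,130];print(q*4.5)
cv2.imwrite('pics/c2.png',cv2.resize(a,None,fx=4.5,fy=4.2,interpolation=cv2.INTER_CUBIC))
E
```

```text
[350.48899237 323.12674409]
[120.22474762 322.26398062]
```

View pics/c2.png

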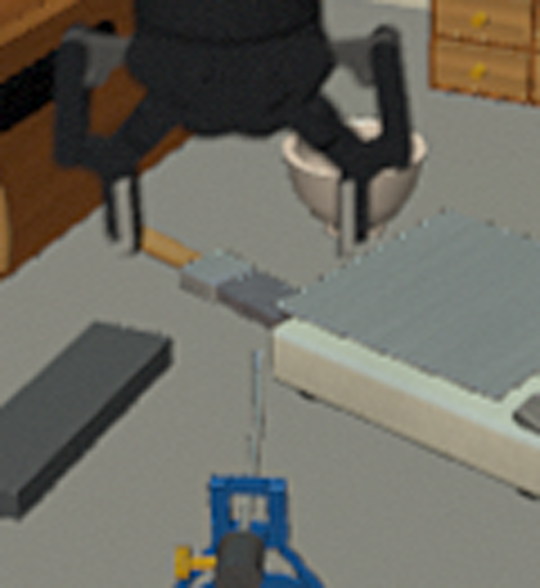

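```bash
python3 - <<'E'
from h import *
s=r.sense();print(s['eef_pos'],s['clock'],s['qvel'].round(3))
im=r.grab_frame('side')[:,:,::-1].copy();s=r.sense();print(s['eef_pos'],s['clock'])
im2=r.grab_frame('top')[:,:,::-1].copy()
p,R=cur()
for im_,n in((im,'side'),(im2,'top')):
    K,o,Rc=cam(n)
    for q in [p,p+R.apply([0,50,-13]),p+R.apply([0,-50,-13]),p+R.apply([0,0,-73])]:
        print(n,proj(n,q)); 
        u=proj(n,q)[0].round().astype(int);cv2.circle(im_,tuple(int(t) for t in u),1,(0,0,255),-1)
cv2.imwrite('pics/c3.png',np.hstack([cv2.resize(im[100:240,220:360],(400,400)),cv2.resize(im2[120:260,120:260],(400,400))]))
E
```

```text
[508.10227468 205.76220115 258.91382472] 2.075 [-0.074 -0.03   0.03  -0.044  0.026 -0.018]
[507.99580046 203.20736774 259.05470104] 2.125
side [[283.55713354 206.17127286]]
side [[257.82632791 200.41160802]]
side [[308.7802977  200.67077818]]
side [[282.01488296 173.25303509]]
top [[189.38790286 208.2642144 ]]
top [[177.49141234 182.18592291]]
top [[197.76306832 233.16330962]]
top [[178.35610148 203.67290823]]
```

View pics/c3.png

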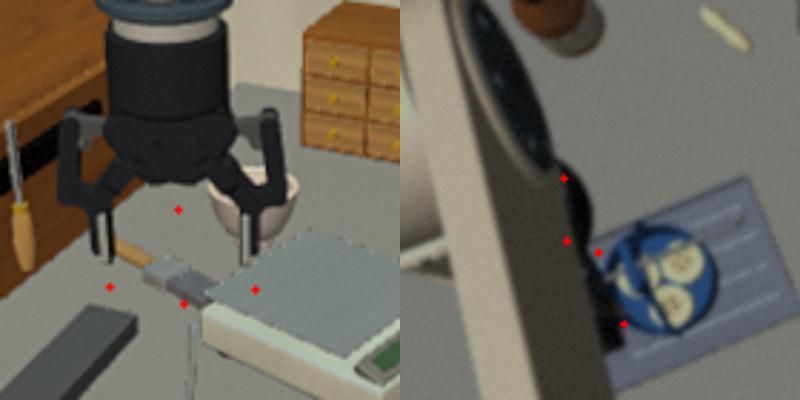

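```bash
python3 - <<'E'
from h import *
print(proj('side',[0,0,0]),proj('side',[0,0,20]))
im=cv2.imread('pics/side0.png')
p=np.array([176.2,-599.65,204.98])
# scale, pan corners in side
c,s=np.cos(-.26),np.sin(-.26)
for l in [(94,92),(94,-92),(-86,-92),(-86,92)]:
    w=[534.7+c*l[0]-s*l[1],-162+s*l[0]+c*l[1],70];print(proj('side',w),proj('top',w))
cv2.imwrite('pics/c4.png',cv2.resize(im[170:380,280:640],None,fx=2.2,fy=2.2))
im=cv2.imread('pics/side1.png');cv2.imwrite('pics/c5.png',cv2.resize(im,None,fx=1.25,fy=1.25))
E
```

```text
[[527.88023468 308.67199506]] [[530.35490424 302.28343565]]
[[290.83625952 201.5720312 ]] [[345.59284409 155.34236222]]
[[328.82508581 178.6423874 ]] [[424.51967914 176.36837294]]
[[376.85842734 196.43689838]] [[405.72107122 254.09683502]]
[[340.94392849 223.42055964]] [[325.08814133 232.36141633]]
```

View pics/c4.png

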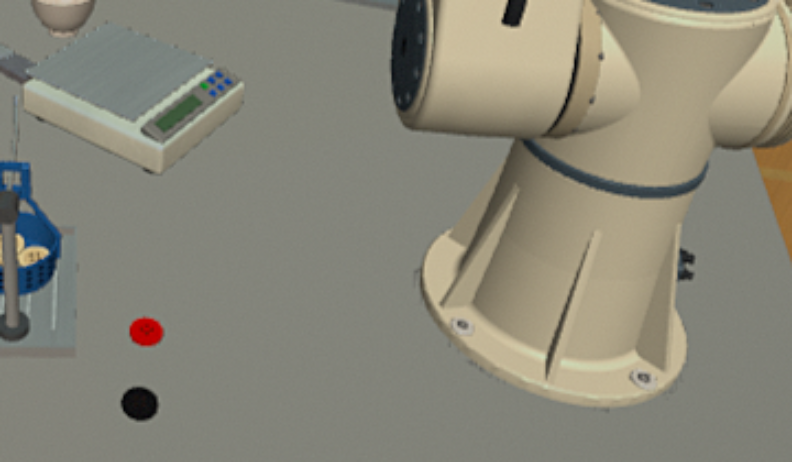

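View pics/c5.png

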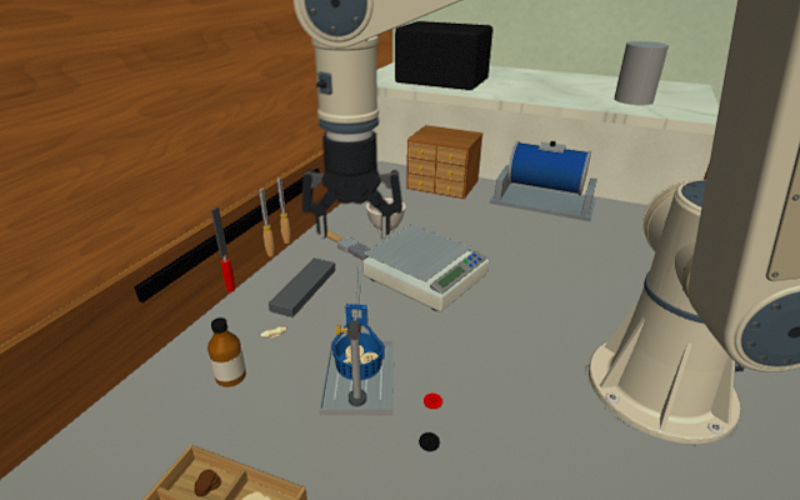

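Request:
{"name": "jog_arm", "arguments": {"series": [[[0,0,2,0,0,0,8.5],[0,0,4,0,0,0,8.5],[0,0,6,0,0,0,8.5],[0,0,8,0,0,0,8.5],[0,0,8,0,0,0,8.5]]]}}

```text
clock: 2.8
eef_pos: [507.7, 198.8, 178.8]
tcp_rot: [-3.138, 0.0, 1.975]
contact_force: [0.1, -0.4, 1.1]
opening: 0.994
```

```bash
cat > look.py <<'E'
from h import *
import sys
n,u0,v0,u1,v1,out=sys.argv[1],*map(int,sys.argv[2:6]),sys.argv[6]
im=r.grab_frame(n)[:,:,::-1].copy();s=r.sense();print(s['eef_pos'],s['tcp_rot'],s['opening'],s['contact_force'].round(1),s['clock'])
cv2.imwrite(f'pics/{out}_full.png',im)
p,R=cur()
for q in [p,p+R.apply([0,50,-13]),p+R.apply([0,-50,-13])]: print(proj(n,q)[0])
f=min(800/(u1-u0),600/(v1-v0));cv2.imwrite(f'pics/{out}.png',cv2.resize(im[v0:v1,u0:u1],None,fx=f,fy=f,interpolation=cv2.INTER_CUBIC));print('f',f)
E
python3 look.py side 210 160 370 280 d1
```

```text
[508.44988681 199.32018609 179.94131949] [-3.14039664e+00  1.55133662e-04  1.97531179e+00] 0.9975338608629001 [ 0.2  0.2 -0.6] 2.85
[285.36025893 237.94052445]
[260.99127156 232.66211846]
[309.2897062 233.0591945]
f 5.0
```

View pics/d1.png

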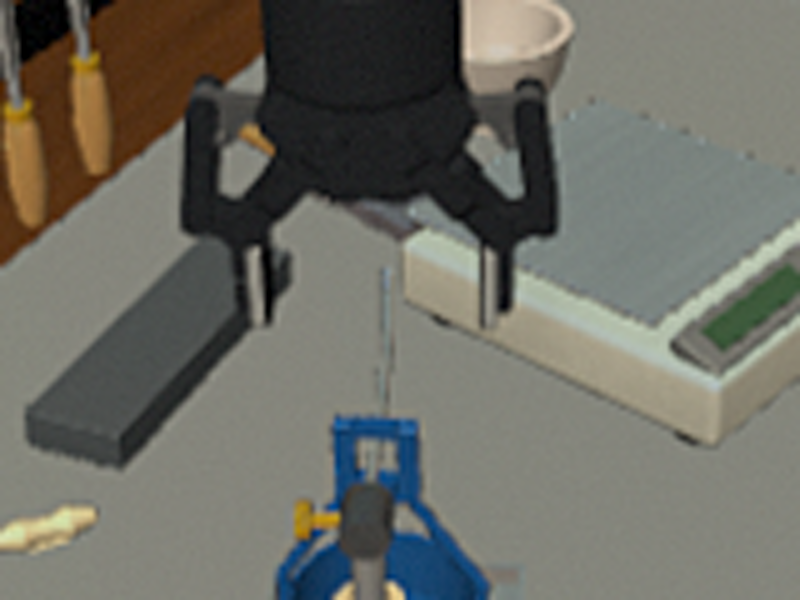

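Request:
{"name": "jog_arm", "arguments": {"series": [[[0,0,1,0,0,0,8.5],[0,0,2,0,0,0,8.5],[0,0,3,0,0,0,8.5],[0,0,4,0,0,0,8.5],[0,0,4,0,0,0,8.5]]]}}

```text
clock: 3.48
eef_pos: [508.0, 200.4, 138.9]
tcp_rot: [-3.14, -0.0, 1.977]
contact_force: [0.1, -1.9, 0.6]
opening: 0.99
```

```bash
python3 look.py side 210 180 370 300 d2
```

```text
[508.41669957 200.5554682  139.5263967 ] [-3.14064377e+00 -4.73007248e-05  1.97707270e+00] 0.9972795201541734 [ 0.3  0.2 -0.3] 3.525
[285.78716386 253.55975563]
[261.99054529 248.54095958]
[309.15943539 248.90432782]
f 5.0
```

View pics/d2.png

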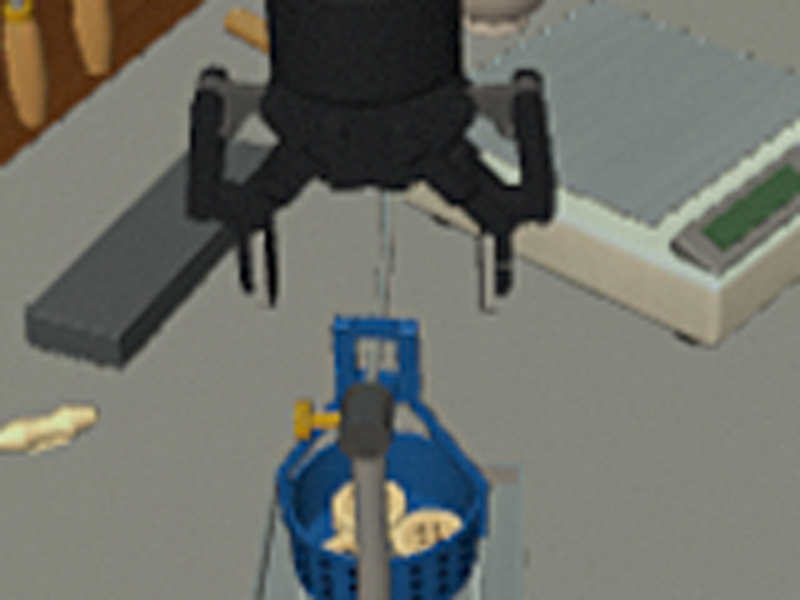

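```bash
python3 look.py top 140 150 260 240 d3
```

```text
[508.71651353 200.68487971 139.91924849] [-3.14141273e+00 -2.21741436e-05  1.97709309e+00] 0.9970175767859604 [ 0.5 -0.2  0.8] 3.575
[204.35482755 213.95280999]
[194.04558073 191.03062777]
[211.95605603 235.96382604]
f 6.666666666666667
```

View pics/d3.png

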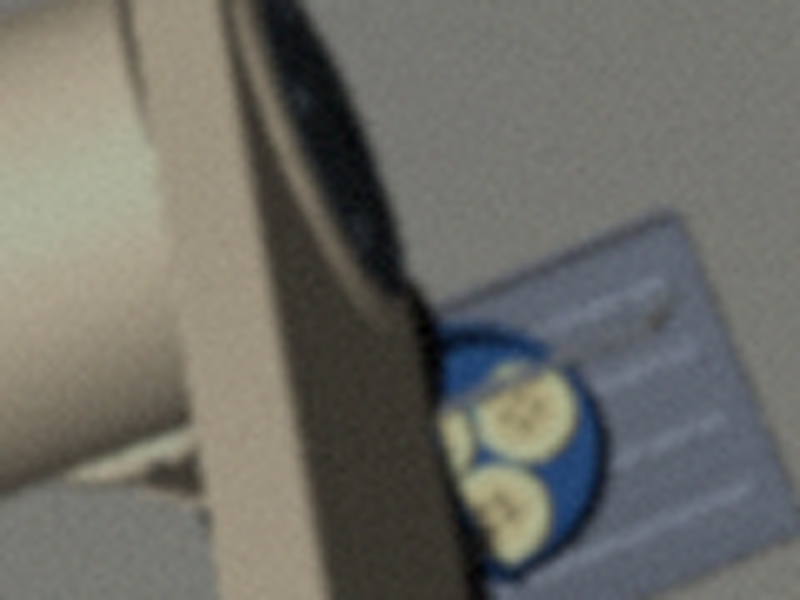

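```bash
python3 - <<'E'
from h import *
p,R=cur()
for dx in(-38,-42):
  for dz in(-73,-100,-130,-170): print(dx,dz,(proj('top',p+R.apply([dx,0,dz]))[0]-[140,150])*6.667)
E
```

```text
-38 -73 [496.47662059 351.54796319]
-38 -100 [477.19663745 340.42186371]
-38 -130 [454.37685169 327.25301368]
-38 -170 [421.39577428 308.22028188]
-42 -73 [509.43482655 346.15192781]
-42 -100 [490.54769223 334.86801141]
-42 -130 [468.19330907 321.51262427]
-42 -170 [435.88568821 302.21078172]
```

Request:
{"name": "jog_arm", "arguments": {"series": [[[0,0,-2.5,0,0,0,8.5],[0,0,-5,0,0,0,8.5],[0,0,-6,0,0,0,0],[0,0,-6,0,0,0,0],[0,0,-6,0,0,0,0]]], "newtons": 60}}

```text
clock: 4.2
eef_pos: [508.2, 200.4, 199.1]
tcp_rot: [-3.14, -0.0, 1.977]
contact_force: [-0.6, 0.3, -0.4]
opening: 0.37
```

Request:
{"name": "jog_arm", "arguments": {"series": [[[0,0,0,0,0,0,0],[0,0,0,0,0,0,0],[0,0,0,0,0,0,0]]]}}

```text
clock: 4.58
eef_pos: [508.6, 200.6, 199.7]
tcp_rot: [-3.141, -0.0, 1.977]
contact_force: [0.1, 0.4, -0.5]
opening: -0.001
```

```bash
python3 look.py side 210 160 370 280 d4
```

```text
[508.62870128 200.58108806 199.80221707] [-3.14132985e+00 -2.46473638e-05  1.97699694e+00] -0.003074163481921908 [ 0.4 -0.2  0.5] 4.625
[284.65245451 230.4483288 ]
[259.94328919 225.04417483]
[308.91109549 225.42869186]
f 5.0
```

View pics/d4.png

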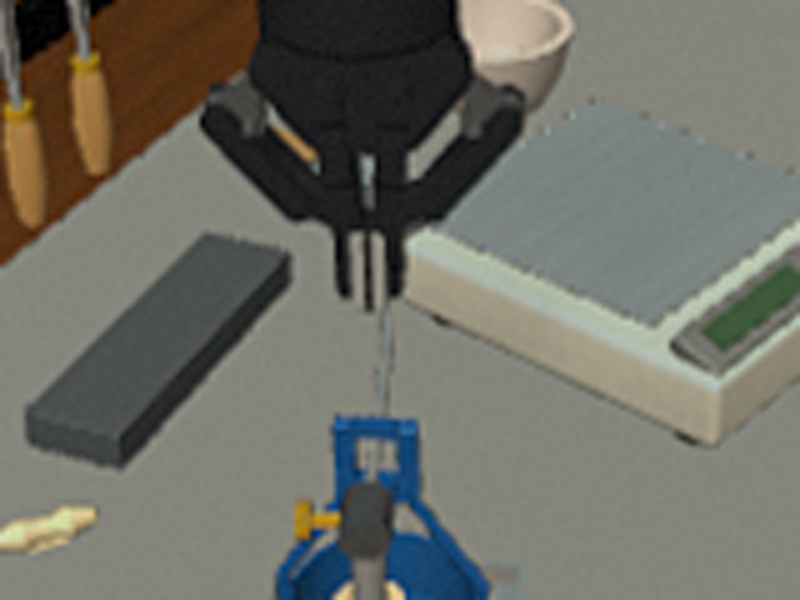

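```bash
python3 - <<'E'
from h import *
for u in[(490,318.2),(572.3,341.8)]:
    w=atz('side',u,16);print(w,np.hypot(*w[:2]))
a=cv2.imread('pics/side0.png').astype(int);b=cv2.imread('pics/top0.png').astype(int)
def cent(im,f,box):
    u0,v0,u1,v1=box;c=im[v0:v1,u0:u1];m=f(c);v,u=np.nonzero(m);return u.mean()+u0,v.mean()+v0,m.sum()
red=lambda c:(c[...,2]>150)&(c[...,1]<60)
blk=lambda c:c.sum(2)<120
for f,bs,bt in[(red,(330,305,360,335),(205,270,228,295)),(blk,(330,340,360,366),(165,280,192,305))]:
    s=cent(a,f,bs);t=cent(b,f,bt);print(s,t,tri(s[:2],t[:2]),atz('side',s,3),atz('top',t,3))
# pan corners triangulated
for s,t in [((292.7,204),(345.9,155.6)),((329,180),(423.9,177.1)),((343.6,225.5),(325.4,232.1))]: print(tri(s,t))
p,R=cur();o,d=ray('side',(284,221.6));
print('gripper tip on side ray: at x,y dist', p, [(o+d*t).round(0).tolist() for t in np.linspace(.8,1.1,13)/np.linalg.norm(d)*800])
E
```

```text
[79.21254766 82.37531963 16.        ] 114.2817614086557
[-77.4752241   81.03426917  16.        ] 112.11138715198837
(np.float64(346.0), np.float64(320.34558823529414), np.int64(136)) (np.float64(214.48888888888888), np.float64(281.8333333333333), np.int64(90)) (array([364.35396316, 202.76744514,   2.74613606]), np.float64(0.7517621844840598)) [364.64496503 203.09450599   3.        ] [364.00641711 202.60794964   3.        ]
(np.float64(343.0), np.float64(353.14835164835165), np.int64(182)) (np.float64(178.56521739130434), np.float64(292.1231884057971), np.int64(138)) (array([340.75669208, 284.72311263,   1.53866645]), np.float64(0.5642709179629319)) [340.67622526 285.90287568   3.        ] [340.58685856 284.24626903   3.        ]
(array([647.71917543, -99.58320061,  61.32598636]), np.float64(5.793642451699305))
(array([ 601.01494062, -274.71647117,   65.40261424]), np.float64(0.03253274666894441))
(array([472.36952617, -53.04216338,  63.24593359]), np.float64(7.98336688969009))
gripper tip on side ray: at x,y dist [508.62870128 200.58108806 199.80221707] [[436.0, 332.0, 322.0], [444.0, 317.0, 311.0], [452.0, 303.0, 300.0], [460.0, 288.0, 289.0], [469.0, 274.0, 278.0], [477.0, 259.0, 267.0], [485.0, 245.0, 256.0], [493.0, 230.0, 244.0], [501.0, 216.0, 233.0], [509.0, 201.0, 222.0], [517.0, 187.0, 211.0], [525.0, 172.0, 200.0], [533.0, 158.0, 189.0]]
```

```bash
python3 - <<'E'
from h import *
p,R=cur();print(stw(0,0,0)); c,s=np.cos(ST[2]),np.sin(ST[2]);d=p[:2]-ST[:2];print(c*d[0]+s*d[1],-s*d[0]+c*d[1])
rows(p,R,stw(115,0,250),RT(113.5,-40),5)
E
```

```text
[485.3 253.4   0. ]
57.74041322712869 0.33232857316616204
dist 76.14846111620993 ang 40.002059207542715
[-1.15, -0.0, -1.0] [-0.0, -8.0, -0.0]
[-2.29, -0.0, -2.01] [-0.0, -16.0, -0.1]
[-3.44, -0.01, -3.01] [-0.1, -24.0, -0.1]
[-4.58, -0.01, -4.02] [-0.1, -32.0, -0.2]
[-5.73, -0.01, -5.02] [-0.1, -40.0, -0.2]
```

Request:
{"name": "jog_arm", "arguments": {"series": [[[-1,0,-2,0,-8,0,0],[-2,0,-3.5,0,-16,0,0],[-3.5,0,-5,0,-24,0,0],[-4.5,0,-5,0,-32,0,0],[-5.7,0,-5,0,-40,0,0]]]}}

```text
clock: 5.25
eef_pos: [531.7, 148.6, 250.8]
tcp_rot: [3.139, 0.702, 1.976]
contact_force: [-0.9, -1.1, -0.2]
opening: 0.001
```

```bash
python3 look.py top 150 140 270 230 d5; python3 look.py side 210 140 370 260 d6; python3 -c "
from h import *
print(r.sense()['qpos'])"
```

```text
[530.68493365 148.10368499 248.58760392] [-3.13940793  0.7084887   1.98003096] -0.00028167472123091975 [-0.1  0.8 -3.3] 5.3
[220.31898989 196.82364124]
[204.95683161 173.15492804]
[225.15480667 223.03405463]
f 6.666666666666667
[530.10475353 148.88024452 248.09422377] [-3.13653209  0.70053158  1.98270952] -0.002206544399901271 [-0.2  0.5 -0.6] 5.35
[286.1301475 196.428872 ]
[261.68823373 194.284104  ]
[309.66313599 194.42402411]
f 5.0
[ 0.69719171  0.31582382  1.79369838 -0.68736216  1.33632237  0.55847732]
```

View pics/d5.png

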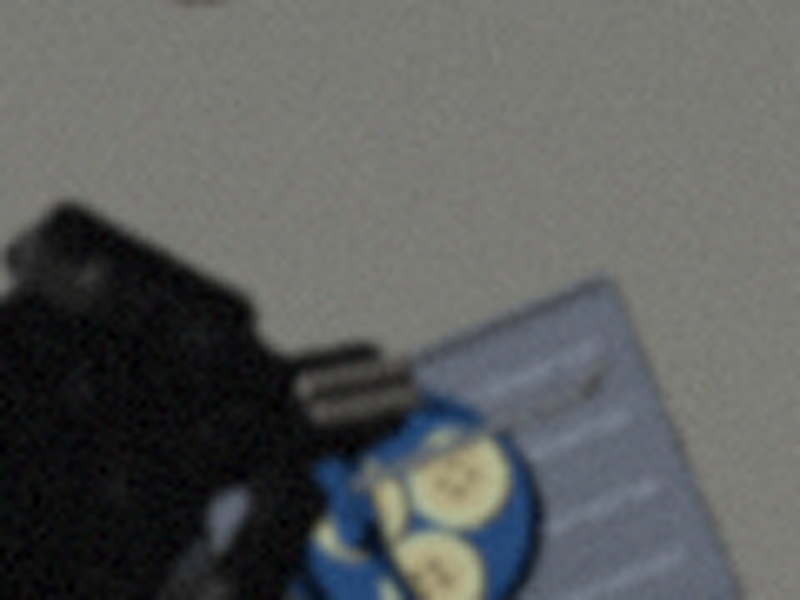

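View pics/d6.png

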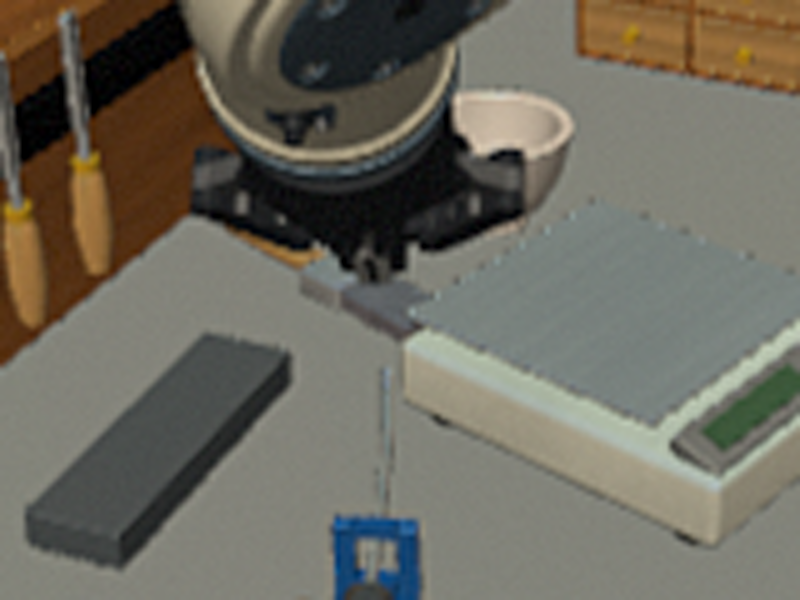

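```bash
python3 - <<'E'
from h import *
p,R=cur();p=np.array([530.4,148.5,248.3])
w,e=tri((284.4,196.4),(212.3,197.8));print(w,e,R.inv().apply(w-p))
for k in (0,10,20,25):
    q=p+R.apply([0,0,-k]);print(k,proj('side',q),proj('top',q))
E
```

```text
[527.70265044 161.30084438 255.45749935] 0.5089803720730894 [  5.17938665   2.58374035 -13.74282897]
0 [[286.08543068 196.23286781]] [[220.12883608 196.9952031 ]]
10 [[285.72855064 194.64057582]] [[216.06236047 197.82278466]]
20 [[285.36353949 193.01200523]] [[211.92121618 198.66556227]]
25 [[285.17789741 192.18372579]] [[209.82199763 199.092781  ]]
```

```bash
python3 - <<'E'
from h import *
p,R=cur();print(p)
rows(p,R,stw(56,0,230),RT(113.5),5)
E
```

```text
[530.10475353 148.88024452 248.09422377]
dist 60.489423269988535 ang 40.138373204161766
[1.12, 0.01, -0.47] [-0.0, 8.0, -0.0]
[2.23, 0.02, -0.94] [-0.1, 16.1, -0.0]
[3.35, 0.03, -1.4] [-0.1, 24.1, -0.0]
[4.46, 0.05, -1.87] [-0.2, 32.1, -0.0]
[5.58, 0.06, -2.34] [-0.2, 40.1, -0.0]
```

Request:
{"name": "jog_arm", "arguments": {"series": [[[1.1,0,-0.5,0,8,0,8.5],[2.2,0,-1,0,16,0,8.5],[3.4,0,-1.4,0,24,0,8.5],[4.5,0,-1.9,0,32,0,8.5],[5.6,0,-2.3,0,40,0,8.5]]]}}

```text
clock: 5.98
eef_pos: [509.6, 202.2, 233.6]
tcp_rot: [3.136, -0.007, 1.977]
contact_force: [-1.0, -1.0, -0.7]
opening: 0.995
```

Request:
{"name": "jog_arm", "arguments": {"series": [[[0,0,0,0,0,0,8.5],[0,0,0,0,0,0,8.5]]]}}

```text
clock: 6.22
eef_pos: [508.8, 200.8, 232.1]
tcp_rot: [3.141, 0.002, 1.976]
contact_force: [0.6, 0.3, 0.5]
opening: 0.997
```

```bash
python3 - <<'E'
from h import *
p,R=cur();print(p,r.sense()['tcp_rot'],r.sense()['opening'])
rows(p,R,stw(56,0,125),RT(113.5),4)
E
```

```text
[508.82094425 200.80236711 232.08525615] [3.14063629e+00 1.80981987e-03 1.97615086e+00] 0.997039723424761
dist 107.09908397958229 ang 0.29882422503146444
[0.05, -0.02, 2.68] [0.0, 0.0, -0.1]
[0.09, -0.04, 5.35] [0.0, 0.1, -0.1]
[0.14, -0.05, 8.03] [0.0, 0.1, -0.2]
[0.18, -0.07, 10.71] [0.1, 0.1, -0.3]
```

Request:
{"name": "jog_arm", "arguments": {"series": [[[0,0,3.5,0,0,0,8.5],[0.1,0,7,0,0,0,8.5],[0.2,0,9.5,0,0,0,8.5],[0.2,0,10.7,0,0,0,8.5],[0.2,0,10.7,0,0,0,8.5]]]}}

```text
clock: 6.85
eef_pos: [507.2, 203.4, 124.3]
tcp_rot: [-3.141, 0.001, 1.978]
contact_force: [0.2, 0.2, 1.2]
opening: 0.995
```

```bash
python3 look.py side 230 190 350 280 d7;python3 look.py top 150 150 270 240 d8
```

```text
[507.830884   203.54012573 125.04527886] [3.14125810e+00 4.42640995e-04 1.97786699e+00] 0.9938322575427804 [-0.1  0.5  0.4] 6.9
[285.62692828 259.74095084]
[261.97114466 254.78736168]
[308.86972409 255.17821513]
f 6.666666666666667
[508.19050255 203.5822756  125.49911337] [3.14029989e+00 3.72334121e-04 1.97766957e+00] 0.995367303773501 [-0.1  0.2 -0. ] 6.95
[204.47695521 214.83048903]
[194.29434607 192.24963324]
[211.99292781 236.54783392]
f 6.666666666666667
```

View pics/d7.png

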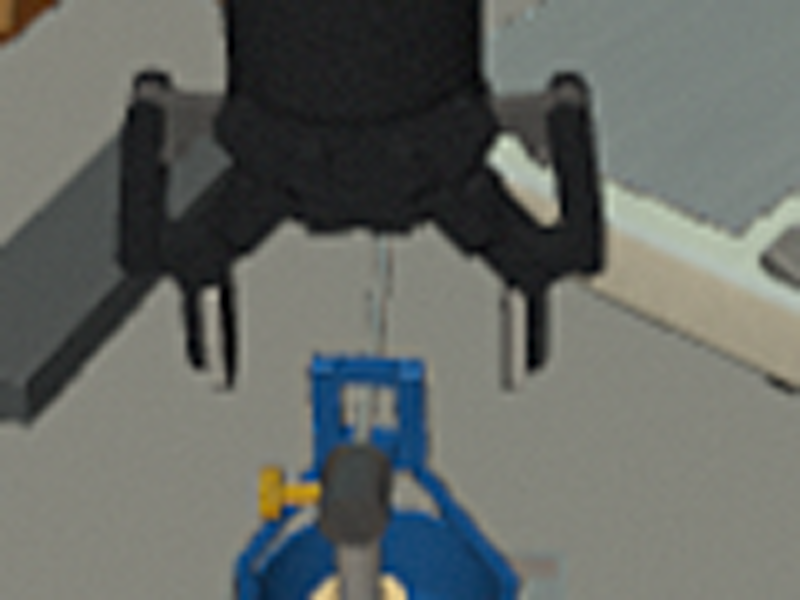

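Request:
{"name": "jog_arm", "arguments": {"series": [[[0,0,0.7,0,0,0,8.5],[0,0,1.4,0,0,0,8.5],[0,0,1.4,0,0,0,5],[0,0,1.4,0,0,0,3],[0,0,1.4,0,0,0,3]]], "newtons": 30}}

```text
clock: 7.58
eef_pos: [507.7, 203.1, 110.8]
tcp_rot: [3.141, -0.0, 1.977]
contact_force: [-1.3, -1.0, 3.9]
opening: 0.417
```

Request:
{"name": "jog_arm", "arguments": {"series": [[[0,0,0,0,0,0,3],[0,0,0,0,0,0,3]]]}}

```text
clock: 7.82
eef_pos: [507.7, 203.0, 110.9]
tcp_rot: [3.141, 0.0, 1.977]
contact_force: [-2.3, -0.5, 4.2]
opening: 0.416
```

```bash
python3 look.py side 230 190 350 280 d9
```

```text
[507.63303392 203.0735269  110.84331362] [3.14147901e+00 1.35305255e-05 1.97701283e+00] 0.41794268985618777 [-1.5 -0.8  3.9] 7.875
[286.04101989 264.75262357]
[262.60017021 259.86994803]
[309.07884258 260.27865636]
f 6.666666666666667
```

View pics/d9.png

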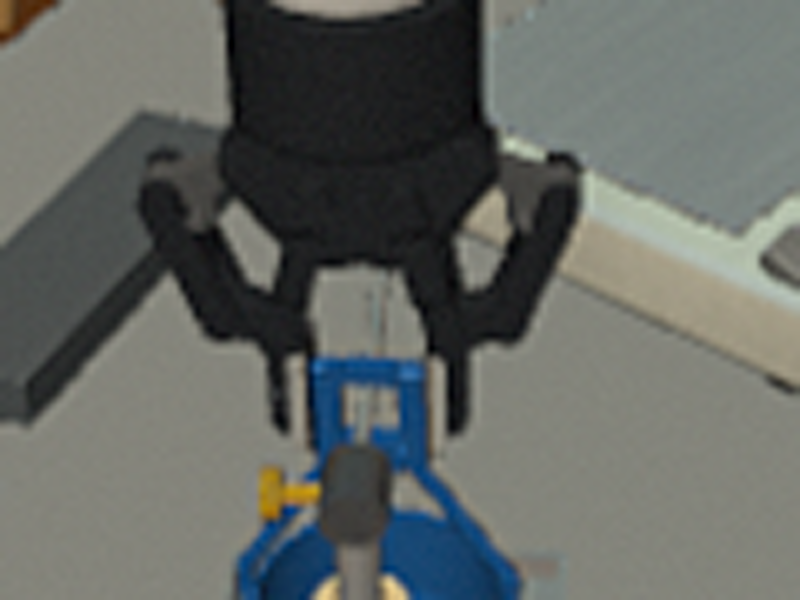

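Request:
{"name": "jog_arm", "arguments": {"series": [[[0,0,0,0,0,0,3],[0,0,0,0,0,0,3],[0,0,-0.3,0,0,0,3],[0,0,-0.6,0,0,0,3],[0,0,-0.8,0,0,0,3]]], "newtons": 80}}

```text
clock: 8.5
eef_pos: [507.6, 203.1, 118.6]
tcp_rot: [-3.142, -0.0, 1.977]
contact_force: [0.9, 0.6, -1.9]
opening: 0.398
```

```bash
cat >> h.py <<'E'
def loc():
    p,R=cur();e=p+R.apply([0,0,-EB]);c,s=np.cos(ST[2]),np.sin(ST[2]);d=e[:2]-ST[:2]
    return np.array([c*d[0]+s*d[1],-s*d[0]+c*d[1],e[2]])
EB=40.7
def eyerows(x,y,z,th,n,yaw=None):
    p,R=cur(); R1=RT(113.5 if yaw is None else yaw,-th); p1=stw(x,y,z)+R1.apply([0,0,EB]); rows(p,R,p1,R1,n)
E
python3 look.py side 230 190 350 280 e1; python3 -c "
from h import *
print(loc())"
```

```text
[507.74734059 203.15243818 118.88767563] [ 3.14133199e+00 -1.57641135e-05  1.97704348e+00] 0.40243112084618027 [-0.3  0.4 -2.2] 8.55
[285.8461288  261.87383302]
[262.28988221 256.94357353]
[308.99594518 257.35624648]
f 6.666666666666667
[ 55.03148911   0.53877978 159.58767424]
```

View pics/e1.png

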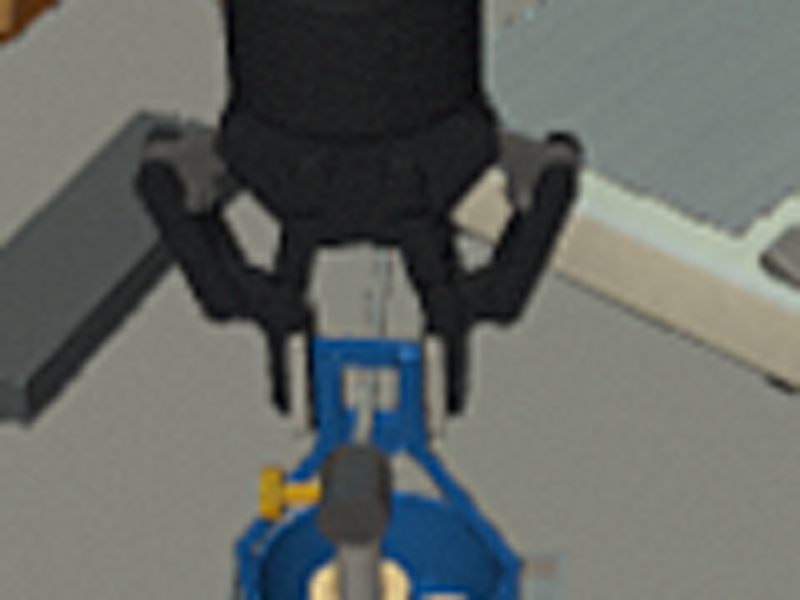

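Request:
{"name": "jog_arm", "arguments": {"series": [[[-1.2,0,0,0,0,0,3],[-2.6,0,0,0,0,0,3],[-4,0,0,0,0,0,3],[-5.2,0,0,0,0,0,3],[-5.7,0,0,0,0,0,3]]]}}

```text
clock: 9.18
eef_pos: [530.5, 149.7, 118.6]
tcp_rot: [-3.142, 0.0, 1.976]
contact_force: [0.4, 0.0, -1.8]
opening: 0.402
```

```bash
python3 look.py side 230 170 350 260 e2; python3 look.py top 170 150 270 225 e3; python3 -c "
from h import *
print(loc())"
```

```text
[530.57563763 149.60644255 118.56300829] [-3.14153618e+00  1.57208442e-04  1.97606311e+00] 0.40326606826576405 [ 1.2  0.4 -2.4] 9.225
[287.78590891 245.50895088]
[265.53208988 240.72645251]
[309.6819719  241.11834452]
f 6.666666666666667
[530.3766103  150.13460235 118.59219056] [-3.14158794e+00 -2.34624495e-05  1.97612634e+00] 0.39994922354318785 [ 0.6  1.3 -2.3] 9.275
[230.87049955 204.77736015]
[221.02353548 182.34550857]
[238.75659177 226.08002479]
f 8.0
[112.67578547   0.16116569 159.29219054]
```

View pics/e2.png

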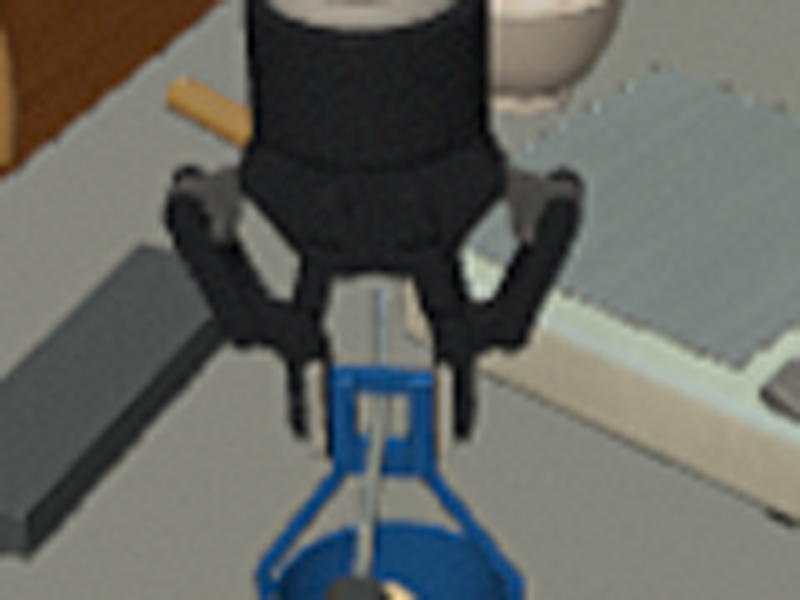

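View pics/e3.png

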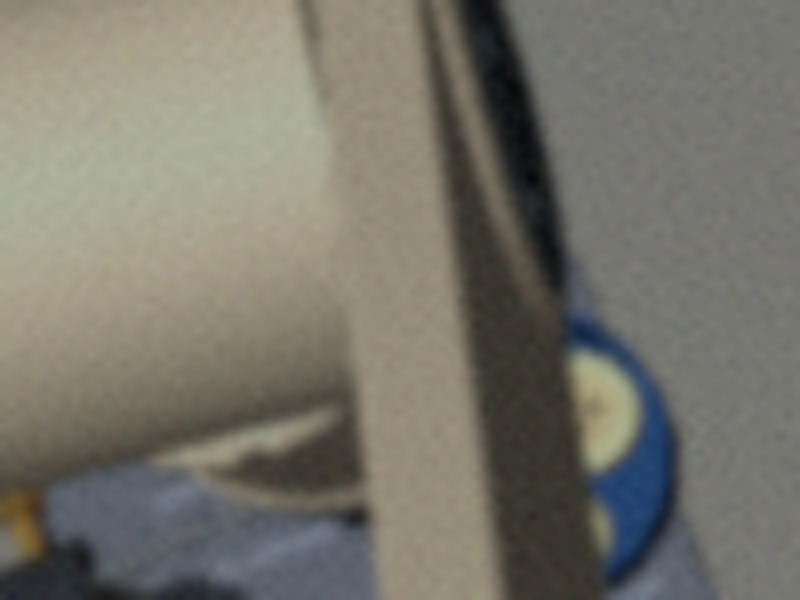

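Request:
{"name": "jog_arm", "arguments": {"series": [[[-0.3,0,0,0,0,0,3],[-0.6,0,0,0,0,0,3],[-0.8,0,0,0,0,0,3],[-1,0,0,0,0,0,3]]]}}

```text
clock: 9.78
eef_pos: [534.2, 141.5, 118.6]
tcp_rot: [3.141, -0.0, 1.977]
contact_force: [1.2, -0.6, -1.4]
opening: 0.4
```

Request:
{"name": "jog_arm", "arguments": {"series": [[[-0.1,0,0,0,0,0,3],[-0.2,0,0,0,0,0,3],[-0.2,0,0,0,0,0,3]]]}}

```text
clock: 10.15
eef_pos: [534.9, 139.7, 118.6]
tcp_rot: [3.142, -0.0, 1.977]
contact_force: [0.2, -0.4, -2.5]
opening: 0.401
```

Request:
{"name": "jog_arm", "arguments": {"series": [[[-0.1,0,0,0,0,0,3],[-0.15,0,0,0,0,0,3],[-0.15,0,0,0,0,0,3]]]}}

```text
clock: 10.52
eef_pos: [535.5, 138.3, 118.6]
tcp_rot: [-3.142, -0.0, 1.977]
contact_force: [-0.2, -0.6, -2.5]
opening: 0.404
```

```bash
python3 -c "
from h import *
print(loc(),r.sense()['contact_force'],r.sense()['wrist_torque'])"; python3 look.py side 230 170 350 260 e4
```

```text
[1.25570353e+02 1.08959356e-01 1.59301396e+02] [-0.23229826 -0.57513917 -2.45184716] [ 0.01202276  0.03025382 -0.01561398]
[535.4699118  138.30790915 118.60935866] [-3.14157257e+00 -9.88335959e-06  1.97704439e+00] 0.4052844576357684 [ 0.1 -0.  -2.4] 10.575
[288.13710142 242.23205712]
[266.13648595 237.49284933]
[309.78748161 237.85318282]
f 6.666666666666667
```

View pics/e4.png

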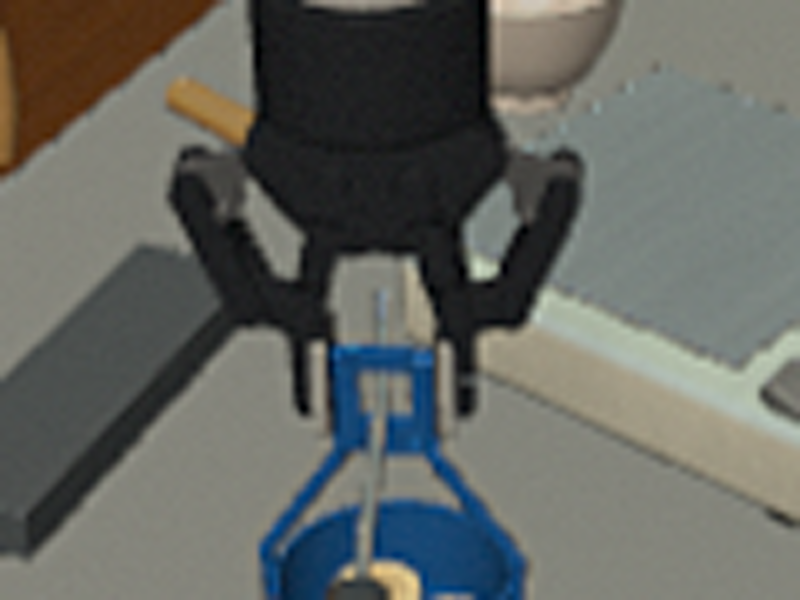

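Request:
{"name": "jog_arm", "arguments": {"series": [[[-0.05,0,0,0,0,0,3],[-0.1,0,0,0,0,0,3],[-0.15,0,0,0,0,0,3]]]}}

```text
clock: 10.95
eef_pos: [536.1, 136.9, 118.6]
tcp_rot: [3.142, -0.0, 1.977]
contact_force: [-0.4, -0.6, -1.8]
opening: 0.403
```

Request:
{"name": "jog_arm", "arguments": {"series": [[[-0.05,0,0,0,0,0,3],[-0.1,0,0,0,0,0,3],[-0.1,0,0,0,0,0,3]]]}}

```text
clock: 11.32
eef_pos: [536.5, 136.0, 118.6]
tcp_rot: [-3.142, -0.0, 1.977]
contact_force: [1.1, -0.1, -1.2]
opening: 0.402
```

Request:
{"name": "jog_arm", "arguments": {"series": [[[-0.05,0,0,0,0,0,3],[-0.1,0,0,0,0,0,3],[-0.1,0,0,0,0,0,3]]]}}

```text
clock: 11.7
eef_pos: [536.9, 135.1, 118.6]
tcp_rot: [3.142, -0.0, 1.977]
contact_force: [-0.7, -0.4, -2.4]
opening: 0.404
```

Request:
{"name": "jog_arm", "arguments": {"series": [[[-0.05,0,0,0,0,0,3],[-0.1,0,0,0,0,0,3],[-0.1,0,0,0,0,0,3]]]}}

```text
clock: 12.08
eef_pos: [537.3, 134.2, 118.6]
tcp_rot: [3.142, -0.0, 1.977]
contact_force: [-0.5, 0.5, -2.6]
opening: 0.401
```

Request:
{"name": "jog_arm", "arguments": {"series": [[[-0.05,0,0,0,0,0,3],[-0.1,0,0,0,0,0,3],[-0.1,0,0,0,0,0,3]]]}}

```text
clock: 12.45
eef_pos: [537.7, 133.2, 118.6]
tcp_rot: [3.142, 0.0, 1.977]
contact_force: [1.0, 0.0, -2.0]
opening: 0.403
```

Request:
{"name": "jog_arm", "arguments": {"series": [[[-0.05,0,0,0,0,0,3],[-0.1,0,0,0,0,0,3],[-0.1,0,0,0,0,0,3]]]}}

```text
clock: 12.82
eef_pos: [538.0, 132.3, 118.6]
tcp_rot: [3.142, -0.0, 1.977]
contact_force: [-0.1, -0.9, -1.7]
opening: 0.402
```

```bash
python3 -c "
from h import *
print(loc())"; python3 look.py side 230 170 350 260 e5
```

```text
[1.32066015e+02 9.00732887e-02 1.59310152e+02]
[538.04730835 132.33831316 118.60729861] [-3.14158611e+00 -3.04422454e-05  1.97696984e+00] 0.4013587178559466 [ 0.2  0.2 -1.7] 12.875
[288.32310552 240.54051295]
[266.45564113 235.81672862]
[309.84534254 236.17595038]
f 6.666666666666667
```

View pics/e5.png

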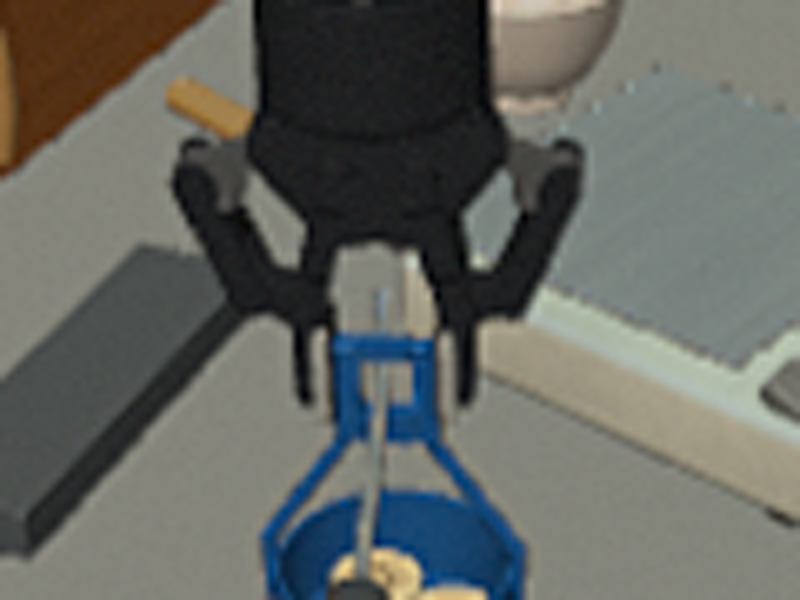

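Request:
{"name": "jog_arm", "arguments": {"series": [[[-0.05,0,0,0,0,0,3],[-0.1,0,0,0,0,0,3],[-0.1,0,0,0,0,0,3]]]}}

```text
clock: 13.25
eef_pos: [538.3, 131.7, 118.5]
tcp_rot: [-3.141, -0.001, 1.977]
contact_force: [-0.4, 3.2, -2.1]
opening: 0.4
```

Request:
{"name": "jog_arm", "arguments": {"series": [[[-0.05,0,0,0,0,0,3],[-0.1,0,0,0,0,0,3],[-0.1,0,0,0,0,0,3]]]}}

```text
clock: 13.62
eef_pos: [538.3, 131.4, 118.5]
tcp_rot: [-3.141, -0.002, 1.977]
contact_force: [-2.7, 6.6, -3.8]
opening: 0.406
```

```bash
python3 -c "
from h import *
print(loc(),r.sense()['wrist_torque'])
for B in(125,130,132,135,140): print(B,proj('side',stw(B+10,0,186)),proj('side',stw(B,0,160)),proj('top',stw(B+8,0,186)))
im=cv2.imread('pics/side0.png');cv2.imwrite('pics/f1.png',cv2.resize(im[200:270,250:320],None,fx=8.5,fy=8.5,interpolation=cv2.INTER_CUBIC))
"
```

```text
[ 1.33124454e+02 -3.55533443e-02  1.59149960e+02] [ 1.12578833  0.36510534 -0.01933588]
125 [[287.48378363 215.519408  ]] [[287.57789873 227.62036691]] [[234.79648231 197.05290697]]
130 [[287.62862013 214.3032337 ]] [[287.7214982  226.35418821]] [[237.14051965 196.06542379]]
132 [[287.68617339 213.81996614]] [[287.77856197 225.85103226]] [[238.07766637 195.67062777]]
135 [[287.7720985 213.0984635]] [[287.8637585  225.09981755]] [[239.48288513 195.07864493]]
140 [[287.91423775 211.90493775]] [[288.00469828 223.8570905 ]] [[241.82358054 194.09256962]]
```

View pics/f1.png

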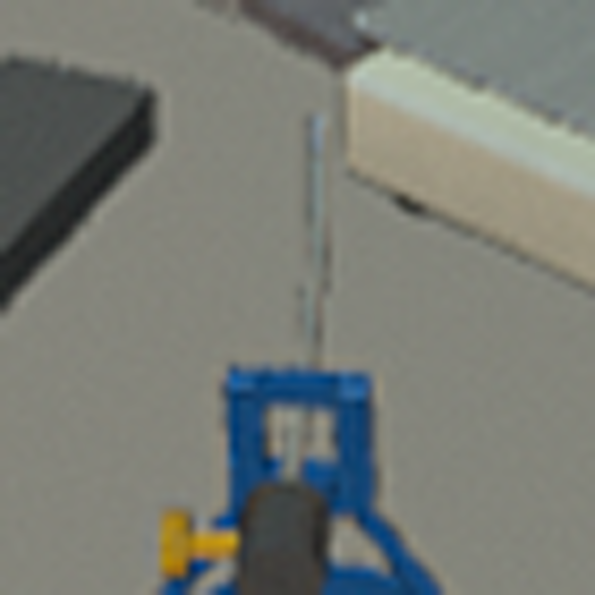

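```bash
cat >> h.py <<'E'
def wp(lst,y=0,p=None,R=None):
    if p is None: p,R=cur()
    for x,z,th in lst:
        R1=RT(113.3,-th);p1=stw(x,y,z)+R1.apply([0,0,EB])
        d=R.inv().apply(p1-p)/10;v=np.degrees((R.inv()*R1).as_rotvec());print((x,z,th),d.round(2).tolist(),v.round(1).tolist())
E
python3 -c "
from h import *
wp([(130,160,0),(126,160,0),(123,160,5),(122,160,12),(122,160,18)])"
```

```text
(130, 160, 0) [0.31, 0.0, -0.08] [-0.0, -0.1, -0.0]
(126, 160, 0) [0.71, 0.0, -0.08] [-0.0, -0.1, -0.0]
(123, 160, 5) [0.65, 0.0, -0.1] [-0.0, -5.1, -0.0]
(122, 160, 12) [0.26, 0.0, -0.17] [-0.0, -12.1, -0.0]
(122, 160, 18) [-0.15, 0.0, -0.28] [-0.0, -18.1, -0.0]
```

Request:
{"name": "jog_arm", "arguments": {"series": [[[0.4,0,-0.05,0,0,0,3],[0.8,0,-0.08,0,0,0,3],[0.75,0,-0.1,0,-5,0,3],[0.35,0,-0.17,0,-12,0,3],[-0.05,0,-0.28,0,-18,0,3]]]}}

```text
clock: 14.25
eef_pos: [539.5, 130.2, 122.0]
tcp_rot: [3.14, 0.318, 1.977]
contact_force: [0.1, 0.6, -2.6]
opening: 0.4
```

```bash
python3 -c "
from h import *
s=r.sense();print(loc(),s['tcp_rot'],s['contact_force'])
wp([(122,160,24),(122,160,30),(122,160,35),(122,160,40),(122,160,40)])"
```

```text
[121.91958495   0.5787381  160.64368069] [3.13971898 0.31787301 1.97653263] [ 0.09718137  0.61667487 -2.60347831]
(122, 160, 24) [-0.4, -0.06, 0.04] [0.1, -5.8, -0.1]
(122, 160, 30) [-0.82, -0.06, -0.02] [0.1, -11.8, -0.1]
(122, 160, 35) [-1.16, -0.06, -0.11] [0.1, -16.8, -0.1]
(122, 160, 40) [-1.5, -0.06, -0.23] [0.1, -21.8, -0.1]
(122, 160, 40) [-1.5, -0.06, -0.23] [0.1, -21.8, -0.1]
```

Request:
{"name": "jog_arm", "arguments": {"series": [[[-0.4,0,0,0,-6,0,3],[-0.8,0,-0.05,0,-12,0,3],[-1.2,0,-0.12,0,-17,0,3],[-1.5,0,-0.23,0,-22,0,3],[-1.5,0,-0.23,0,-22,0,3]]]}}

```text
clock: 14.88
eef_pos: [544.0, 118.6, 127.3]
tcp_rot: [-3.14, 0.698, 1.98]
contact_force: [0.7, -0.1, -2.3]
opening: 0.401
```

```bash
python3 look.py side 230 160 350 250 g1;python3 look.py top 170 150 270 225 g2; python3 -c "
from h import *
s=r.sense();print(loc(),s['tcp_rot'],s['contact_force'])"
```

```text
[544.20086678 118.3615326  127.67656206] [-3.14060762  0.69637419  1.97898981] 0.4020162003859977 [ 0.9 -0.5 -2.1] 14.925
[288.58231094 233.50475409]
[266.58162986 231.95573396]
[309.84515381 232.24929739]
f 6.666666666666667
[544.42992042 118.04153381 128.06480094] [3.14158548 0.69609325 1.97761168] 0.3964265795435576 [ 0.2  0.3 -2.3] 14.975
[245.59630622 197.69923405]
[232.2725023  176.85739191]
[250.28377222 220.70156744]
f 8.0
[121.61214366   0.33842377 159.29607389] [3.14158548 0.69609325 1.97761168] [ 0.19230706  0.29418847 -2.26199252]
```

View pics/g1.png

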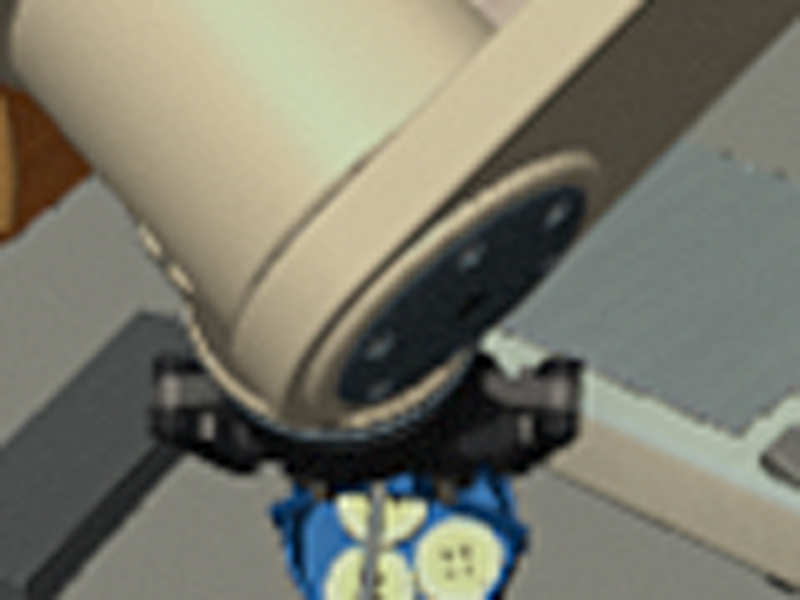

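View pics/g2.png

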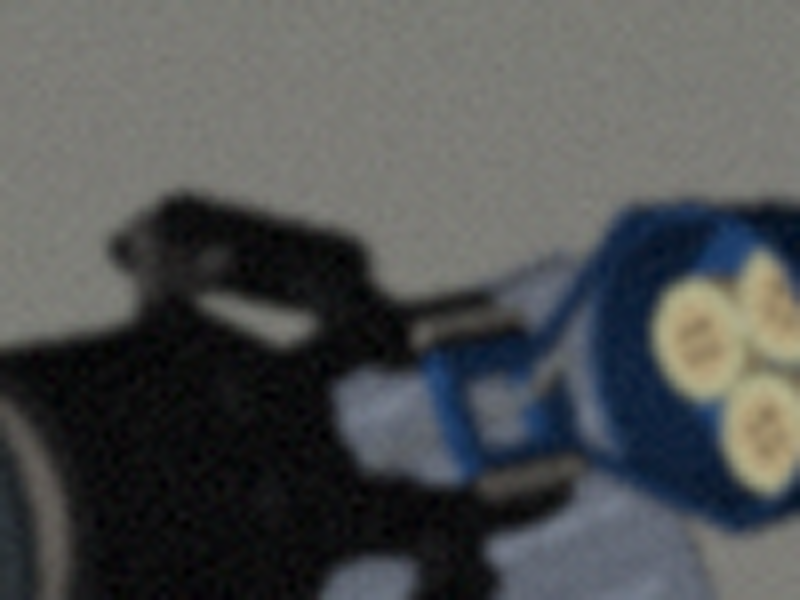

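```bash
python3 -c "
from h import *
wp([(126,160,40),(130.4,160,40),(133.4,165,40),(136.4,170,40),(139.4,175,40),(146,183,40),(155,193.7,40),(168,209,40),(180,223,40)])"
```

```text
(126, 160, 40) [-0.39, -0.03, 0.23] [0.0, -0.1, 0.0]
(130.4, 160, 40) [-0.73, -0.03, 0.51] [0.0, -0.1, 0.0]
(133.4, 165, 40) [-1.28, -0.03, 0.32] [0.0, -0.1, 0.0]
(136.4, 170, 40) [-1.83, -0.03, 0.13] [0.0, -0.1, 0.0]
(139.4, 175, 40) [-2.38, -0.03, -0.06] [0.0, -0.1, 0.0]
(146, 183, 40) [-3.4, -0.03, -0.26] [0.0, -0.1, 0.0]
(155, 193.7, 40) [-4.78, -0.02, -0.5] [0.0, -0.1, 0.0]
(168, 209, 40) [-6.76, -0.02, -0.84] [0.0, -0.1, 0.0]
(180, 223, 40) [-8.57, -0.01, -1.14] [0.0, -0.1, 0.0]
```

Request:
{"name": "jog_arm", "arguments": {"series": [[[-0.4,0,0.2,0,0,0,3],[-0.7,0,0.45,0,0,0,3],[-0.7,0,0.45,0,0,0,3]]]}}

```text
clock: 15.35
eef_pos: [547.9, 109.3, 129.6]
tcp_rot: [3.141, 0.698, 1.975]
contact_force: [-0.4, -0.2, -3.3]
opening: 0.399
```

```bash
python3 -c "
from h import *
s=r.sense();print(loc(),s['tcp_rot'],s['contact_force'])
wp([(130.4,160,40),(132,162.5,40),(133.4,165,40),(136.4,170,40),(139.4,175,40),(146,183,40),(155,193.7,40),(168,209,40),(180,223,40)])"
```

```text
[1.30917619e+02 2.92826401e-02 1.60786051e+02] [3.14084836 0.6976976  1.9753977 ] [-0.42854697 -0.1676834  -3.26412691]
(130.4, 160, 40) [0.09, -0.0, 0.03] [-0.0, -0.0, -0.1]
(132, 162.5, 40) [-0.19, 0.0, -0.06] [-0.0, -0.0, -0.1]
(133.4, 165, 40) [-0.46, 0.0, -0.16] [-0.0, -0.0, -0.1]
(136.4, 170, 40) [-1.01, 0.0, -0.35] [-0.0, -0.0, -0.1]
(139.4, 175, 40) [-1.56, 0.0, -0.54] [-0.0, -0.0, -0.1]
(146, 183, 40) [-2.58, 0.01, -0.73] [-0.0, -0.0, -0.1]
(155, 193.7, 40) [-3.96, 0.01, -0.98] [-0.0, -0.0, -0.1]
(168, 209, 40) [-5.94, 0.02, -1.31] [-0.0, -0.0, -0.1]
(180, 223, 40) [-7.76, 0.03, -1.61] [-0.0, -0.0, -0.1]
```

Now go along the given path, in small steps with force checks.

Request:
{"name": "jog_arm", "arguments": {"series": [[[-0.2,0,-0.06,0,0,0,3],[-0.45,0,-0.15,0,0,0,3],[-0.7,0,-0.25,0,0,0,3]]]}}

```text
clock: 15.72
eef_pos: [549.2, 106.6, 135.9]
tcp_rot: [3.141, 0.698, 1.977]
contact_force: [0.8, 0.8, -2.5]
opening: 0.399
```

Request:
{"name": "jog_arm", "arguments": {"series": [[[-0.3,0,-0.1,0,0,0,3],[-0.6,0,-0.2,0,0,0,3],[-0.85,0,-0.3,0,0,0,3]]]}}

```text
clock: 16.1
eef_pos: [551.0, 102.3, 143.7]
tcp_rot: [3.142, 0.698, 1.977]
contact_force: [-0.2, 0.8, -3.1]
opening: 0.402
```

```bash
python3 look.py top 170 150 270 225 g3; python3 -c "
from h import *
s=r.sense();print(loc(),s['tcp_rot'],s['contact_force'])
wp([(139.4,175,40),(142,178,40),(146,183,40),(155,193.7,40),(168,209,40),(180,223,40)])"
```

```text
[551.12922939 102.22941196 143.93339738] [3.14120296 0.69822871 1.97676822] 0.401445564369592 [ 0.4  0.2 -1.5] 16.15
[252.27445639 193.56566894]
[238.79014412 172.39517136]
[257.12015021 216.85243076]
f 8.0
[138.71753886   0.18374599 175.10886584] [3.14120296 0.69822871 1.97676822] [ 0.38364659  0.1521843  -1.52192738]
(139.4, 175, 40) [-0.04, -0.02, 0.05] [-0.0, 0.0, -0.0]
(142, 178, 40) [-0.44, -0.02, -0.01] [-0.0, 0.0, -0.0]
(146, 183, 40) [-1.06, -0.02, -0.14] [-0.0, 0.0, -0.0]
(155, 193.7, 40) [-2.44, -0.01, -0.38] [-0.0, 0.0, -0.0]
(168, 209, 40) [-4.42, -0.01, -0.71] [-0.0, 0.0, -0.0]
(180, 223, 40) [-6.24, -0.0, -1.01] [-0.0, 0.0, -0.0]
```

View pics/g3.png

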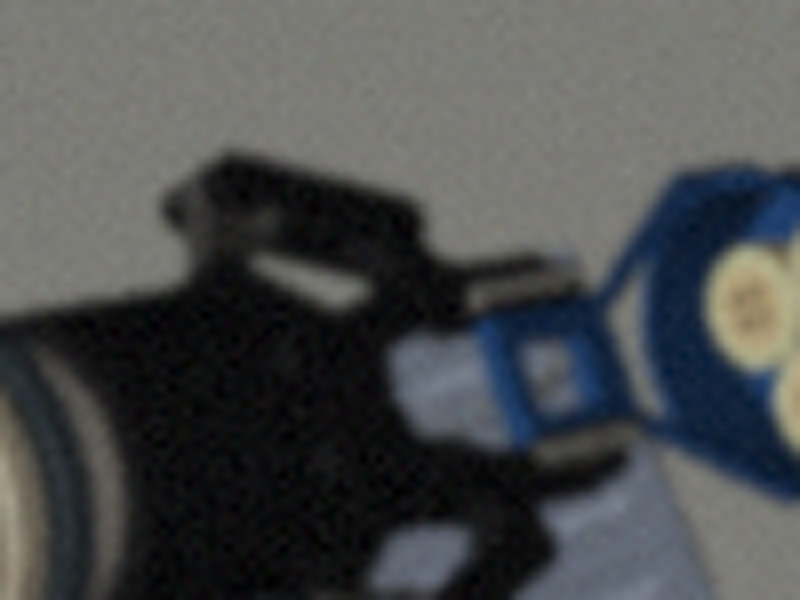

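Request:
{"name": "jog_arm", "arguments": {"series": [[[-0.45,0,0,0,0,0,3],[-0.75,0,-0.07,0,0,0,3],[-1.1,0,-0.14,0,0,0,3]]]}}

```text
clock: 16.52
eef_pos: [554.0, 95.3, 151.8]
tcp_rot: [-3.142, 0.698, 1.977]
contact_force: [-0.5, 0.8, -2.8]
opening: 0.404
```

Request:
{"name": "jog_arm", "arguments": {"series": [[[-0.45,0,-0.08,0,0,0,3],[-0.9,0,-0.16,0,0,0,3],[-1.4,0,-0.24,0,0,0,3]]]}}

```text
clock: 16.9
eef_pos: [557.6, 86.8, 162.7]
tcp_rot: [-3.142, 0.698, 1.977]
contact_force: [-1.0, 0.2, -2.3]
opening: 0.404
```

```bash
python3 look.py top 170 150 270 225 g4; python3 -c "
from h import *
s=r.sense();print(loc(),s['tcp_rot'],s['contact_force'])
wp([(168,209,40),(180,223,40),(184,228,40)])"
```

```text
[557.93636231  86.54681451 163.21536129] [3.14094786 0.69840415 1.97642595] 0.40636465686816714 [ 0.5 -0.7 -1.5] 16.95
[258.90813911 189.01706536]
[245.20999628 167.4319219 ]
[263.95143703 212.66505641]
f 8.0
[1.55808282e+02 1.71472217e-01 1.94386235e+02] [3.14094786 0.69840415 1.97642595] [ 0.51250837 -0.6832712  -1.52282055]
(168, 209, 40) [-1.87, -0.01, -0.34] [-0.0, 0.0, -0.0]
(180, 223, 40) [-3.69, -0.01, -0.64] [-0.0, 0.0, -0.0]
(184, 228, 40) [-4.32, -0.0, -0.76] [-0.0, 0.0, -0.0]
```

View pics/g4.png

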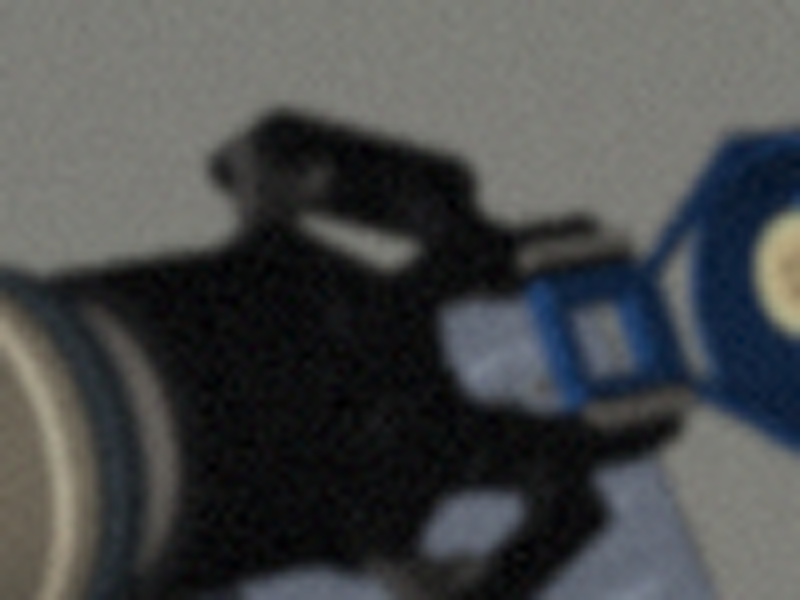

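```bash
python3 -c "
from h import *
wp([(168,209,40),(180,223,40),(195,235,40),(215,242,40),(235,245,40)])"
```

```text
(168, 209, 40) [-1.87, -0.01, -0.34] [-0.0, 0.0, -0.0]
(180, 223, 40) [-3.69, -0.01, -0.64] [-0.0, 0.0, -0.0]
(195, 235, 40) [-5.61, 0.0, -0.59] [-0.0, 0.0, -0.0]
(215, 242, 40) [-7.59, 0.01, 0.16] [-0.0, 0.0, -0.0]
(235, 245, 40) [-9.32, 0.02, 1.22] [-0.0, 0.0, -0.0]
```

Request:
{"name": "jog_arm", "arguments": {"series": [[[-1.5,0,-0.25,0,0,0,3],[-3.3,0,-0.55,0,0,0,3],[-5.2,0,-0.6,0,0,0,3],[-7.3,0,0,0,0,0,3],[-9.3,0,1.2,0,0,0,3]]]}}

```text
clock: 17.58
eef_pos: [589.5, 13.1, 214.1]
tcp_rot: [3.14, 0.698, 1.976]
contact_force: [-0.7, -0.7, -2.2]
opening: 0.402
```

```bash
python3 -c "
from h import *
s=r.sense();print(loc(),s['tcp_rot'],s['contact_force'])
wp([(240,245,34),(241,245,27),(241,245,20),(241,245,12),(241,245,5)])"
```

```text
[ 2.35751494e+02 -2.23161961e-01  2.45316964e+02] [3.14024645 0.69832971 1.97604717] [-0.71396192 -0.65725154 -2.17576472]
(240, 245, 34) [0.12, 0.02, 0.28] [0.0, 6.0, -0.1]
(241, 245, 27) [0.53, 0.02, 0.26] [0.0, 13.0, -0.1]
(241, 245, 20) [1.01, 0.02, 0.12] [0.0, 20.0, -0.1]
(241, 245, 12) [1.53, 0.02, -0.12] [0.0, 28.0, -0.1]
(241, 245, 5) [1.95, 0.02, -0.37] [0.0, 35.0, -0.1]
```

Request:
{"name": "jog_arm", "arguments": {"series": [[[0.1,0,0.3,0,6,0,3],[0.5,0,0.25,0,13,0,3],[1,0,0.1,0,20,0,3],[1.5,0,-0.1,0,28,0,3],[1.95,0,-0.35,0,35,0,3]]]}}

```text
clock: 18.2
eef_pos: [582.3, 29.0, 204.2]
tcp_rot: [3.14, 0.084, 1.977]
contact_force: [-0.4, -0.5, -2.2]
opening: 0.405
```

```bash
cat >> h.py <<'E'
def toeye(ex,ey,ez,n,yaw=None):
    p,R=cur(); y=yaw if yaw is not None else np.degrees(r.sense()['tcp_rot'][2]); R1=RT(y); rows(p,R,np.array([ex,ey,ez])+R1.apply([0,0,EB]),R1,n)
E
python3 -c "
from h import *
s=r.sense();print(loc(),s['tcp_rot'],s['contact_force'],s['qpos'])
toeye(534.7,-162,225,5)"; python3 look.py top 200 120 420 285 h1
```

```text
[241.0682668   -0.57875016 244.75805436] [3.13980972 0.08424877 1.97670426] [-0.39766651 -0.48603337 -2.24482   ] [ 0.09757012  0.27370137  1.75038905 -0.08985821  1.09183144 -0.26800278]
dist 197.82694042477917 ang 4.8281790983184365
[-3.09, -2.38, 0.66] [0.0, 1.0, 0.0]
[-6.18, -4.77, 1.31] [0.0, 1.9, 0.0]
[-9.27, -7.15, 1.97] [0.1, 2.9, 0.0]
[-12.35, -9.54, 2.62] [0.1, 3.9, 0.0]
[-15.44, -11.92, 3.28] [0.1, 4.8, 0.0]
[583.04554937  28.15974332 204.40190752] [3.1389881  0.08003184 1.97595617] 0.40325873047879524 [ 1.3 -0.6 -1.6] 18.25
[286.72004148 173.45962686]
[276.00652248 149.16996582]
[295.89488193 196.12343497]
f 3.6363636363636362
```

View pics/h1.png

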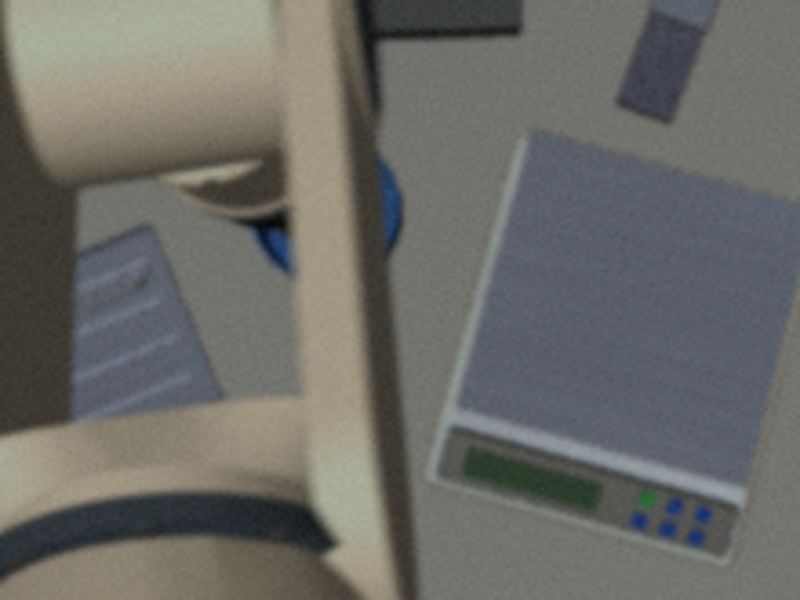

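Request:
{"name": "jog_arm", "arguments": {"series": [[[-2,-1.5,0.3,0,1,0,3],[-4.5,-3.5,0.8,0,2,0,3],[-7.5,-5.8,1.5,0,3,0,3],[-10.5,-8.1,2.2,0,4,0,3],[-13,-10,2.8,0,4.8,0,3]]]}}

```text
clock: 18.88
eef_pos: [541.2, -133.0, 186.5]
tcp_rot: [-3.14, 0.005, 1.976]
contact_force: [0.4, 0.1, -2.1]
opening: 0.4
```

```bash
python3 -c "
from h import *
s=r.sense();print(s['tcp_rot'],s['contact_force'])
toeye(534.7,-162,205,4)"
```

```text
[-3.14003997  0.00546749  1.97645972] [ 0.39771784  0.14160121 -2.11623225]
dist 37.1275250800713 ang 0.3256512268373351
[-0.6, -0.43, 0.56] [-0.0, 0.1, -0.0]
[-1.2, -0.87, 1.12] [-0.0, 0.2, -0.0]
[-1.8, -1.3, 1.68] [-0.1, 0.2, -0.0]
[-2.4, -1.74, 2.24] [-0.1, 0.3, -0.0]
```

Request:
{"name": "jog_arm", "arguments": {"series": [[[-0.8,-0.6,0.6,0,0,0,3],[-1.6,-1.2,1.2,0,0,0,3],[-2.2,-1.6,1.8,0,0,0,3],[-2.4,-1.7,2.2,0,0,0,3],[-2.4,-1.7,2.2,0,0,0,3]]]}}

```text
clock: 19.5
eef_pos: [536.0, -158.9, 164.3]
tcp_rot: [-3.141, 0.003, 1.977]
contact_force: [-0.2, -0.1, -2.5]
opening: 0.4
```

```bash
python3 look.py top 300 120 460 240 i1; python3 look.py side 260 110 420 230 i2
python3 -c "
from h import *
s=r.sense();p,R=cur();print(p+R.apply([0,0,-EB]),s['tcp_rot'],s['contact_force'])
toeye(534.7,-162,187,4)"
```

```text
[ 536.23081924 -158.88849242  164.57560916] [-3.14145063  0.00331341  1.97743816] 0.4012444901588717 [-0.1 -0.1 -2.6] 19.55
[379.40671141 200.01179523]
[370.20244984 176.64886558]
[390.5133009  222.09727731]
f 5.0
[ 536.36022564 -158.89023811  164.76288627] [3.14147164 0.00354728 1.97754917] 0.40222425924671 [ 0.1  0.2 -2. ] 19.6
[335.43519811 171.00214491]
[317.75779781 166.74235879]
[353.39256675 166.98624737]
f 5.0
[ 536.29858359 -158.7595921   205.46262991] [3.14147164 0.00354728 1.97754917] [ 0.08820084  0.15758086 -1.95718586]
dist 18.796412893658587 ang 0.20336248096573006
[-0.05, -0.07, 0.46] [0.0, 0.1, 0.0]
[-0.11, -0.14, 0.92] [0.0, 0.1, 0.0]
[-0.16, -0.21, 1.39] [0.0, 0.2, 0.0]
[-0.21, -0.28, 1.85] [0.0, 0.2, 0.0]
```

View pics/i1.png

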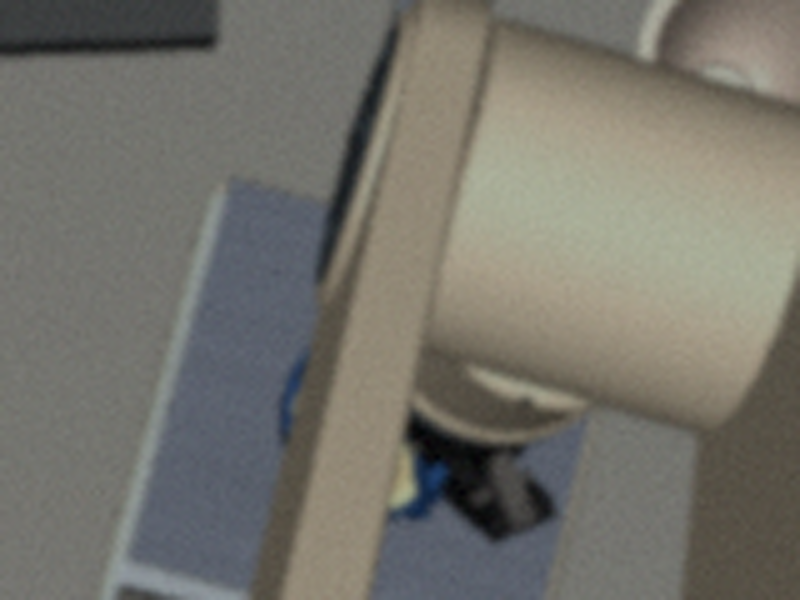

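View pics/i2.png

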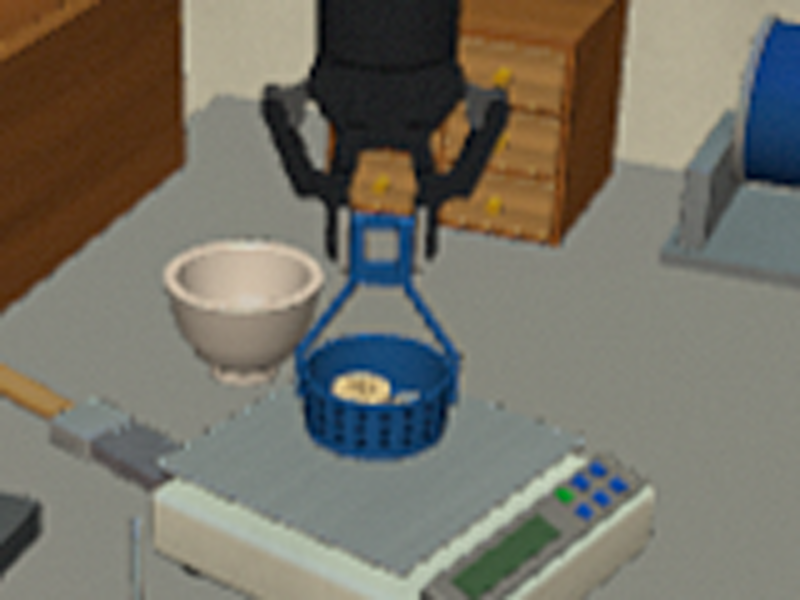

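Request:
{"name": "jog_arm", "arguments": {"series": [[[0,-0.1,0.5,0,0,0,3],[-0.1,-0.2,1,0,0,0,3],[-0.2,-0.3,1.4,0,0,0,3],[-0.2,-0.3,1.6,0,0,0,3],[-0.2,-0.3,1.6,0,0,0,3]]]}}

```text
clock: 20.23
eef_pos: [534.1, -162.4, 148.5]
tcp_rot: [-3.141, 0.003, 1.977]
contact_force: [-0.4, -0.4, -2.4]
opening: 0.406
```

Request:
{"name": "jog_arm", "arguments": {"series": [[[0,0,0.1,0,0,0,3],[0,0,0.15,0,0,0,3],[0,0,0.2,0,0,0,3],[0,0,0.2,0,0,0,3]]]}}

```text
clock: 20.72
eef_pos: [534.2, -162.4, 146.7]
tcp_rot: [-3.142, 0.003, 1.977]
contact_force: [-0.2, 0.4, -2.6]
opening: 0.4
```

Request:
{"name": "jog_arm", "arguments": {"series": [[[0,0,0.05,0,0,0,3],[0,0,0.1,0,0,0,3],[0,0,0.1,0,0,0,3]]]}}

```text
clock: 21.1
eef_pos: [534.2, -162.4, 145.7]
tcp_rot: [-3.142, 0.003, 1.977]
contact_force: [0.7, -0.5, -2.9]
opening: 0.399
```

Request:
{"name": "jog_arm", "arguments": {"series": [[[0,0,0.05,0,0,0,3],[0,0,0.1,0,0,0,3],[0,0,0.1,0,0,0,3]]]}}

```text
clock: 21.48
eef_pos: [534.3, -162.6, 145.0]
tcp_rot: [3.141, 0.004, 1.977]
contact_force: [-1.0, -0.7, 2.3]
opening: 0.402
```

Request:
{"name": "jog_arm", "arguments": {"series": [[[0,0,0.05,0,0,0,3],[0,0,0.1,0,0,0,3],[0,0,0.1,0,0,0,3]]]}}

```text
clock: 21.85
eef_pos: [534.5, -162.8, 144.9]
tcp_rot: [3.141, 0.004, 1.977]
contact_force: [-3.2, -1.3, 11.6]
opening: 0.401
```

Request:
{"name": "jog_arm", "arguments": {"series": [[[0,0,0.05,0,0,0,3],[0,0,0.05,0,0,0,3]]]}}

```text
clock: 22.1
eef_pos: [534.5, -162.8, 144.9]
tcp_rot: [3.141, 0.005, 1.977]
contact_force: [-5.2, -0.4, 15.9]
opening: 0.404
```

Request:
{"name": "jog_arm", "arguments": {"series": [[[0,0,-0.05,0,0,0,3],[0,0,-0.1,0,0,0,3],[0,0,-0.1,0,0,0,3]]], "newtons": 20}}

```text
clock: 22.48
eef_pos: [534.4, -162.7, 144.9]
tcp_rot: [3.141, 0.004, 1.977]
contact_force: [-2.6, -1.5, 7.0]
opening: 0.407
```

```bash
python3 look.py side 260 110 420 230 j1; python3 -c "
from h import *
im=cv2.imread('pics/j1_full.png')"
```

```text
[ 534.43902542 -162.71645604  144.94407614] [3.14119815 0.00432925 1.97706346] 0.4052438587881364 [-2.4 -1.8  7.2] 22.525
[336.35175617 176.78590233]
[318.87642563 172.59941312]
[354.11791668 172.86055291]
f 5.0
```

View pics/j1.png

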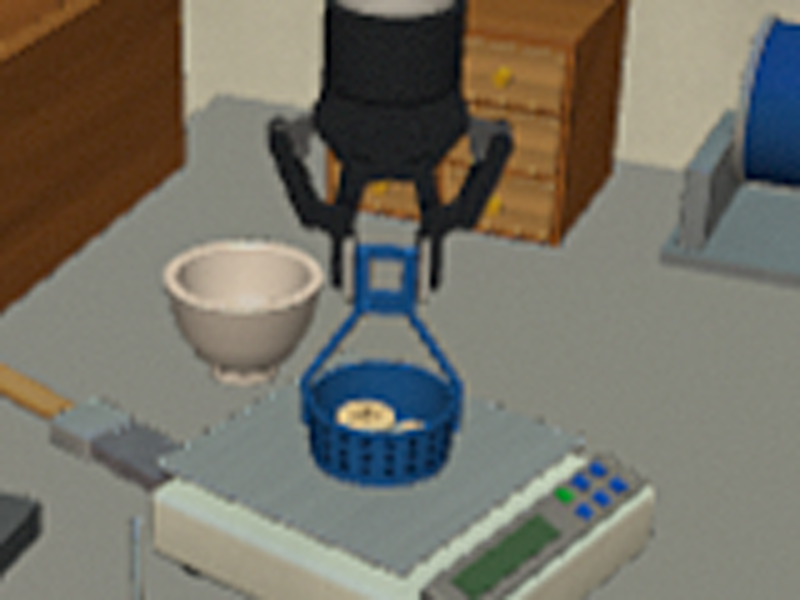

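Request:
{"name": "jog_arm", "arguments": {"series": [[[0,0,-0.05,0,0,0,3.3],[0,0,-0.08,0,0,0,3.6],[0,0,-0.08,0,0,0,4],[0,0,-0.08,0,0,0,4.6],[0,0,-0.08,0,0,0,5.5]]]}}

```text
clock: 23.15
eef_pos: [534.2, -162.3, 145.0]
tcp_rot: [3.142, 0.003, 1.977]
contact_force: [-0.1, 0.5, -0.0]
opening: 0.64
```

Request:
{"name": "jog_arm", "arguments": {"series": [[[0,0,0,0,0,0,7],[0,0,0,0,0,0,8.5],[0,0,0,0,0,0,8.5],[0,0,0,0,0,0,8.5]]]}}

```text
clock: 23.65
eef_pos: [534.2, -162.4, 145.0]
tcp_rot: [3.142, 0.004, 1.977]
contact_force: [-0.1, 0.9, 0.1]
opening: 0.994
```

```bash
python3 look.py side 260 110 420 230 j2
```

```text
[ 534.22992938 -162.39900361  145.02480102] [3.1415419  0.00354826 1.9770687 ] 0.9979541650560066 [-0.8 -0.5  0.4] 23.7
[336.38047846 176.82194767]
[318.89816438 172.63811703]
[354.15093304 172.88848338]
f 5.0
```

View pics/j2.png

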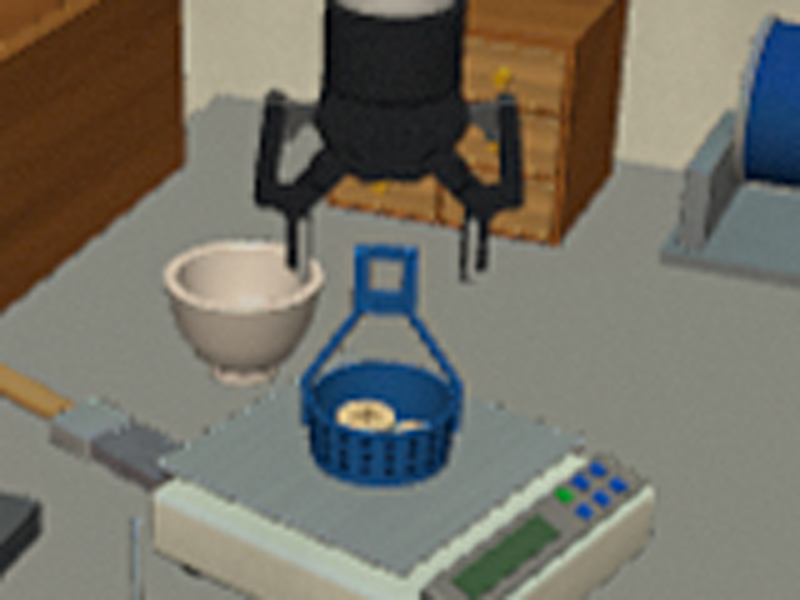

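Released; the basket is standing. I'll lift off and move the arm aside for the top view.

Request:
{"name": "jog_arm", "arguments": {"series": [[[0,0,-2,0,0,0,8.5],[0,0,-5,0,0,0,8.5],[0,0,-9,0,0,0,8.5],[0,0,-12,0,0,0,8.5],[0,0,-12,0,0,0,8.5]]]}}

```text
clock: 24.32
eef_pos: [535.4, -162.4, 267.6]
tcp_rot: [3.138, 0.007, 1.977]
contact_force: [-0.2, 0.5, -0.3]
opening: 0.995
```

Request:
{"name": "jog_arm", "arguments": {"series": [[[-4,0,0,0,0,0,8.5],[-9,0,0,0,0,0,8.5],[-14,0,0,0,0,0,8.5],[-18,0,0,0,0,0,8.5],[-18,0,0,0,0,0,8.5]]]}}

```text
clock: 24.95
eef_pos: [605.0, -329.5, 263.4]
tcp_rot: [-3.14, 0.002, 1.975]
contact_force: [0.3, 0.8, -0.4]
opening: 0.99
```

```bash
python3 look.py top 300 120 460 240 k1; python3 look.py side 260 110 420 230 k2; python3 -c "
from h import *
for z in (70,102,202): print(z,(proj('top',[534.7,-162,z])[0]-[300,120])*5,(proj('side',[534.7,-162,z])[0]-[260,110])*5)"
```

```text
[ 604.53299912 -327.88602185  263.58921951] [-3.14000237e+00  1.31151797e-03  1.97558147e+00] 0.9941464113258733 [ 0.1 -0.1  0.1] 25.0
[477.21403929 157.41928306]
[467.94352882 131.40743096]
[491.48418867 180.77858714]
f 5.0
[ 604.43170994 -326.96042011  264.04443697] [-3.14029714e+00  1.34085557e-03  1.97641431e+00] 0.993746103615162 [0.2 1.  0.1] 25.05
[335.70881077 115.49794112]
[319.50244267 111.31624757]
[352.16354121 111.47577256]
f 5.0
70 [374.20701424 429.0888403 ] [377.09651224 447.06418586]
102 [383.91259239 421.05006566] [378.67953248 399.86624482]
202 [418.46310475 392.43314267] [383.93026276 243.31508221]
```

View pics/k1.png

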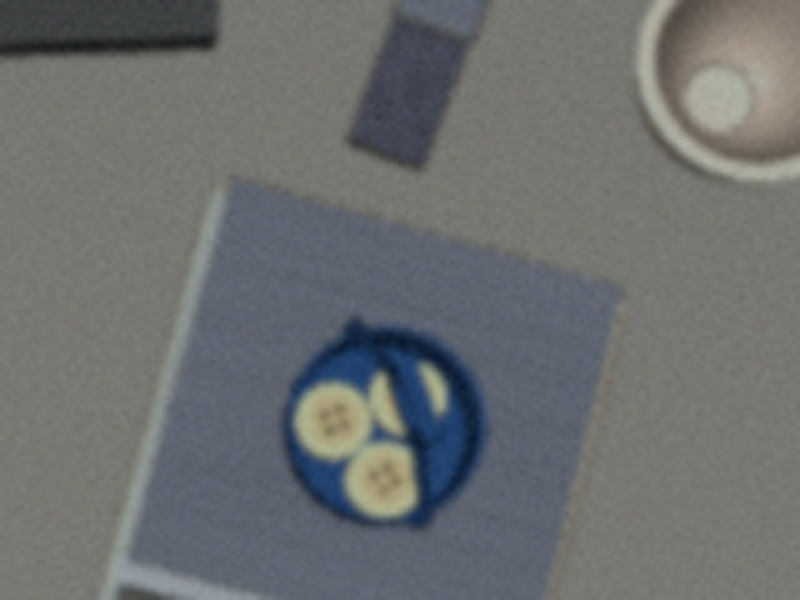

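View pics/k2.png

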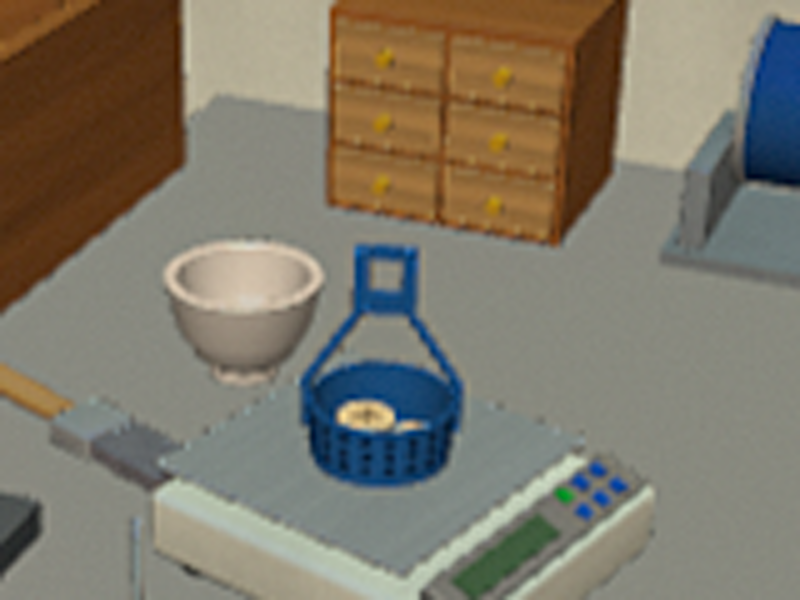

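```bash
python3 -c "
from rig import r
print(abs(r.sense()['qvel']).max());print(r.sign_off())"
```

```text
0.022655625575475534
the job is handed in; nothing more can be done
None
```

The basket is off the hook and standing upright in the middle of the scale's pan, free of the gripper. I handed the job in at about 25 s of the 58 s allowed.

**What I did:** I pinched the lug across its two side edges (35.7 mm measured, 36 mm expected) and lifted 8 mm. I slid the eye out until it met the end, which put the bend at about 135 mm from the post. I then backed off, swung the foot out 40 degrees and followed the given path over the barb. I carried it upright to the pan, lowered it in 1 mm steps, let go and moved the arm clear.

**Forces:** All values are from the wrist sensor.

| Moment | Force on the tool |
|---|---|
| Feeling for the end of the hook | about 7 N |
| Coming over the barb | no rise above the basket's weight |
| Setting down on the pan | up to about 16 N against a 40 N limit |

**Last checks:**
- **Position:** in the top view the basket's rim is within about 2–3 mm of the pan centre, and it looks upright in the side view.
- **Buttons:** three are visible in the basket. The lower layer of three could not be seen, though no button was seen to come out.
- **Other things on the bench:** the mortar, brush and slate show no movement. I did not re-check the oil bottle or toggle at the end, but the arm never went near them.

**What disagreed:**
- **Fingertips:** in the pictures they sit about 20 mm behind the reported TCP, so I set the grasp depth from the images.
- **Bend:** the first camera estimate was 132 mm, against 135 mm by touch. I used the touched value.

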